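Load and close the leather embossing press

ROBOT

A 6-joint arm with a two-finger parallel gripper is mounted at the origin on the work surface. World frame = base frame: x ahead of the robot, y to its left, z up, the work surface at z = 0. Lengths are in mm, angles in rad, forces in N, time in s.
With the tool pointing down it reaches from about 350 to 875 mm from the base axis. Payload 4.2 kg.
Tool frame: the origin (TCP) lies on the centre line of the jaws, within the pads' length; the fingertips stand 14 mm ahead of it and the grasp point (between the pads) lies 5 mm behind it (tcp_to_tips is the distance from the TCP to the fingertips, in mm); z points along the fingers, y is the direction in which the jaws open and shut (so a half turn about z gives the same grasp; the last joint's range is limited). The gripper opens to 85 mm and grips with 20 to 120 N. Pads are 22 mm wide; open, the fingers measure 114 mm over their backs; the gripper's body (76 mm by 85 mm) begins 54 mm behind the grasp point. The pads swing forward as they close: fully open they stand 13 mm farther back than shut.
Start: joints at [-0.871, 0.385, 0.008, 0, -1.194, -0.259], TCP at [266.676, -565.228, 245.312] pointing down, gripper open.
Joint ranges: [-3.14, 3.14], [-1.21, 2.06], [-1.07, 1.41], [-3.16, 2.05], [-2.99, -0.16], [-3.1, 3.1]. Speed limits (rad/s): [2.79, 2.79, 3.14, 3.14, 3.14, 3.14].

INTERFACE

Orientations are given as a unit quaternion [x, y, z, w].
In Python, from bench import read_state, get_image, job_done, tcp_to_tips gives the robot as it stands. The module is installed in compiled form; this text tells all that it offers.
- The arm moves only by the tool play_rows, never from a script. Its argument "targets" is a list of rows, each an object of numbers: "gripper": the gripper's target within -1 to 1 (shut at 1, half-way at 0, fully open at -1); "tx", "ty", "tz": the shift along the tool's x, y, z scaled (see below); "spin": the turn about the tool's z scaled (see below). A call has 1 to 12 rows; each row is the pose to reach, as a shift and turn from the pose commanded when the call began, along the tool's axes at that moment; what a row does not reach only later rows make up. The controller multiplies each number of a shift by 0.25 m and each number of a turn by pi/4 rad. A row lasts 1/8 s, in which the tool goes at most 62.5 mm and 10.7 degrees, less where a joint would pass 70% of its speed; a pose out of reach is approached as far as the arm can. A call with a number of a shift or a turn outside -1 to 1 is refused whole. A call with a gripper value outside its range is refused whole. The fingers move at their own pace and stop on an object; the grip force is fixed at half the most. Time passes only in rows, so rows that repeat a pose let the fingers close. It gives the time, the measured TCP pose, the force and the opening at its end, in the units of the state.
- read_state(): the state, without advancing time (a new reading comes with each control period).
- get_image(name): name is "scene" or "top"; returns a dict with "frame" (420x560x3 uint8, red, green, blue), "depth" (420x560 float32, mm along the optical axis (not along the pixel's ray), 0 where there is no reading), "mtx" (3x3 intrinsics, pixels), "k1" (the pictures are not rectified: a ray, as slopes to the right and down, at radius r is drawn at 1 + k1 r^2 times it, then the intrinsics apply), "world_to_cam" (4x4, takes a point from world to camera coordinates). Camera axes: x right, y up, looking along -z (the intrinsics and any distortion apply to the point x, -y, -z); pixel columns grow to the right and rows downward; lengths in mm; the calibration is good to about 2 mm. A picture is of the moment at which its call begins.
- job_done(): hands the job in, once; it reports no verdict.
The state is a dict: "clock": time; "joints": joint angles; "joint_vel": joint speeds; "joint_efforts": joint torques, N m; "position": TCP position; "ee_rot": TCP orientation; "contact_force": force on the tool from outside, world axes, zero at the start; "wrist_torque": the same for the moment, N m; "gripper_width": finger opening in mm.
Only numpy, scipy, OpenCV 4.12 (cv2) and the standard library are available. Lean on these libraries where they do the work, as an engineer would, in place of code of your own. Each camera call takes 0.05 s, during which the arm holds its last target.

TASK

Load the embossing press on the bench: first slide the wide wooden bed block all the way home into the pocket, up against the back stop; next lay the green backing board flat on it in the channel between the black ribs, short end against the back stop; then lay the brass die plate squarely on the board in the same way. Finally lower the press's hinged cover gently right down onto its stop and let go, leaving everything else on the bench where it was.

Things in the scene. Friction and masses are not known exactly. Their poses are not given: they have to be found in the camera images.
- jig: Embossing press, fixed. Origin on the bench at the centre of its open-topped pocket; x points from the open mouth to the back stop, z up. No floor: the block slides on the bench. Slick blue nylon rails: inner faces y = +-53 mm, x = -60 to 60, 25 high, 12 thick; from x = -60 wings of equal height flare at 15 deg to y = +-74 at x = -141. Hinge brackets x = 90 to 120, y = +-58, 85 high.
- back_stop (a point): Foot of the aluminium back stop's front face, at jig x = 60 mm, y = 0, on the bench. The stop is 128 mm wide, 60 mm high, 15 mm thick; axes as the jig's.
- cover (a joint): Hinge of the steel pressing cover (152 x 84 x 10 mm), rad: 0 = level on its stop (underside 65 mm above the bench, 3 mm above a correct stack), about 1.6 = upright; range 0 to 1.9. The hinge is stiff (0.6 N m): the cover stays where it is left. Gently: under about 0.2 m/s at the handle (1.2 rad/s) over the last 0.25 rad.
- cover_handle (a point): Middle of the black handle bar on the cover's free end, 195 mm from the hinge axis: round, 12 mm thick, 84 mm long along the jig's y, held by two arms at y = +-38 mm; between bar and plate is an open gap of 37 mm. Turns with the cover.
- cover_hinge (a point): Point on the cover's hinge axis, at jig x = 105 mm, 70 mm above the bench; the axis runs along the jig's y. As the cover closes the handle swings from above the hinge towards the jig's -x and down.
- bed: Bed block: brown wood, 120 (x) x 100 (y) x 36 mm, 0.4 kg, too wide to grasp. Origin: centre of underside; x roughly towards the pocket at the start. Four black ribs on top, to 59 mm above the underside, form a channel 67 mm wide along x; they lie at |y| 33.5 to 50, x = 27 to 60 and -50 to -17, with finger gaps between. Fully home: touching the back stop, origin on the jig's origin.
- board: Backing board: green plastic plate 110 (x) x 62 (y) x 14 mm, 0.12 kg. Origin at the centre of its underside. Home: flat on the bed block between the ribs, one short end against the back stop, so its origin is at jig x = 5 mm, y = 0, z = 36 mm; either way round.
- die: Die plate: brass plate 110 (x) x 62 (y) x 12 mm with a round dark emblem on top, 0.45 kg. Origin at the centre of its underside. Home: flat on the green board between the ribs, one short end against the back stop, origin at jig x = 5 mm, y = 0, z = 50 mm; either way round.
- glue: Bystander, to be left alone: yellow glue bottle with red cap, standing, 56 mm wide, 150 tall; origin at the centre of its underside.
- spool: Bystander, to be left alone: red thread spool, standing, 52 mm wide, 62 tall; origin at the centre of its underside.
- jar: Bystander, to be left alone: glass jar with steel lid, 64 mm wide, 75 tall; origin at the centre of its underside.
- awl: Bystander, to be left alone: awl-like hand tool lying on the bench; origin at the centre of its underside.
- shoe_last: Bystander, to be left alone: green plastic shoe last, about 200 x 70 x 75 mm; origin at the centre of its underside.
- tape: Bystander, to be left alone: cardboard-coloured ring of tape lying flat, 90 mm across, 25 high; origin at the centre of its underside.
Mind the look-alikes: they are no part of the job. Leave any orange or white look-alike of the bed alone.

How it is judged (in metres and radians):
On the way, in this order (a step that is already met when the one before it is completed fails the run):
1. the bed block is fully home in the pocket, cover still up (x of bed in the frame of jig between -0.004 and 0.004 m and y of bed in the frame of jig between -0.006 and 0.006 m and z of bed in the frame of jig between -0.003 and 0.003 m and angle between the x axis of bed and the x axis of jig, either way round below 0.06 rad and angle between bed's own z axis and vertical below 0.04 rad and value of joint cover above 0.5 rad), for 0.2 s.
2. the green board lies flat in the channel against the back stop, let go (x of bed in the frame of jig between -0.004 and 0.004 m and y of bed in the frame of jig between -0.006 and 0.006 m and z of bed in the frame of jig between -0.003 and 0.003 m and angle between the x axis of bed and the x axis of jig, either way round below 0.06 rad and angle between each of bed, board's own z axis and vertical below 0.04 rad and x of board in the frame of jig between 0.001 and 0.009 m and y of board in the frame of jig between -0.008 and 0.008 m and z of board in the frame of jig between 0.033 and 0.039 m and angle between the x axis of board and the x axis of jig, either way round below 0.11 rad and contact force between the fingers and board below 0.2 N), for 0.2 s.
3. the brass die plate lies squarely on the board against the back stop, let go, cover still up (all of step 1 and x of board in the frame of jig between 0.001 and 0.009 m and y of board in the frame of jig between -0.008 and 0.008 m and z of board in the frame of jig between 0.033 and 0.039 m and angle between the x axis of each of board, die and the x axis of jig, either way round below 0.11 rad and angle between each of board, die's own z axis and vertical below 0.04 rad and x of die in the frame of jig between 0.001 and 0.009 m and y of die in the frame of jig between -0.008 and 0.008 m and z of die in the frame of jig between 0.047 and 0.053 m and contact force between the fingers and die below 0.2 N), for 0.2 s.
4. the cover is down on its stop (value of joint cover below 0.03 rad), for 0.2 s.
At the end, for the whole second after the job is handed in: Bed block home in the pocket (within 4 mm of the back stop, 6 mm sideways, square within 0.06 rad), green board flat on it and brass die plate flat on the board, both within 4 mm of the back stop, 8 mm sideways and square within 0.11 rad; cover down (joint below 0.03 rad); everything at rest (x of bed in the frame of jig between -0.004 and 0.004 m and y of bed in the frame of jig between -0.006 and 0.006 m and z of bed in the frame of jig between -0.003 and 0.003 m and angle between the x axis of bed and the x axis of jig, either way round below 0.06 rad and angle between each of bed, board, die's own z axis and vertical below 0.04 rad and x of board in the frame of jig between 0.001 and 0.009 m and y of board in the frame of jig between -0.008 and 0.008 m and z of board in the frame of jig between 0.033 and 0.039 m and angle between the x axis of each of board, die and the x axis of jig, either way round below 0.11 rad and x of die in the frame of jig between 0.001 and 0.009 m and y of die in the frame of jig between -0.008 and 0.008 m and z of die in the frame of jig between 0.047 and 0.053 m and value of joint cover below 0.03 rad and linear speed of each of bed, board, die below 0.02 m/s and velocity of joint cover between -0.05 and 0.05 rad/s); the robot touches nothing.
It fails at once if the cover is slammed: faster than 1.2 rad/s in the last 0.25 rad before its stop (value of joint cover below 0.25 rad and velocity of joint cover below -1.2 rad/s).
It fails at once if a bystander is moved by more than 40 mm (distance of any of glue, spool, jar, awl, shoe_last, tape from where it was at the start of the episode above 0.04 m).
It also fails if it takes over 72 s, if anything falls off the work surface, if the arm or the gripper's body presses on something with over 40 N, if the wrist force passes 120 N, or if a joint passes its speed limit or range.

## Working session

There is one attempt and no reset: what is moved stays moved. The work goes in short steps, Python scripts to look and compute and a tool call to move; the robot and the scene stay as the last step left them, time stands still between calls to the robot, and variables do not carry over. Pictures are saved under pics/ and viewed, and the job is handed in when it is done.

Besides the shell and the picture viewer there is one more tool, called after "Call:" by a JSON object that holds its "api" and its "payload", one argument or row to a line. play_rows: Moves the arm, as the interface text tells. Its arguments: {"type":"object","properties":{"targets":{"type":"array","items":{"type":"object","properties":{"gripper":{"type":"number"},"tx":{"type":"number","minimum":-1,"maximum":1},"ty":{"type":"number","minimum":-1,"maximum":1},"tz":{"type":"number","minimum":-1,"maximum":1},"spin":{"type":"number","minimum":-1,"maximum":1}}}}},"required":["targets"]}

```bash
mkdir -p pics; cat > h.py <<'E'
import numpy as np, cv2
from bench import read_state, get_image, job_done, tcp_to_tips
from scipy.spatial.transform import Rotation as R
def save(im,name,crop=None,scale=1):
    f=im["frame"][:,:,::-1]
    if crop: r0,r1,c0,c1=crop; f=f[r0:r1,c0:c1]
    f=cv2.resize(f,None,fx=scale,fy=scale,interpolation=cv2.INTER_CUBIC)
    cv2.imwrite("pics/"+name,f)
def rays(im,uv):
    uv=np.atleast_2d(np.array(uv,float)); K=im["mtx"]
    d=np.stack([(uv[:,0]-K[0,2])/K[0,0],(uv[:,1]-K[1,2])/K[1,1]],1)
    s=d.copy()
    for _ in range(20):
        s=d/(1+im["k1"]*(s**2).sum(1,keepdims=True))
    return s
def at_z(im,uv,z):
    s=rays(im,uv); T=np.linalg.inv(im["world_to_cam"])
    d=np.c_[s[:,0],-s[:,1],-np.ones(len(s))]@T[:3,:3].T
    o=T[:3,3]; z=np.broadcast_to(z,(len(s),))
    return o+d*((z-o[2])/d[:,2])[:,None]
def cloud(im):
    h,w=im["depth"].shape
    vv,uu=np.mgrid[0:h,0:w]
    s=rays(im,np.c_[uu.ravel(),vv.ravel()]); D=im["depth"].ravel()
    P=np.c_[s[:,0]*D,-s[:,1]*D,-D]; T=np.linalg.inv(im["world_to_cam"])
    P=P@T[:3,:3].T+T[:3,3]; P[D==0]=np.nan
    return P.reshape(h,w,3)
def proj(im,P):
    P=np.atleast_2d(np.array(P,float)); W=im["world_to_cam"]
    c=P@W[:3,:3].T+W[:3,3]
    s=np.c_[c[:,0]/-c[:,2],-c[:,1]/-c[:,2]]
    s=s*(1+im["k1"]*(s**2).sum(1,keepdims=True)); K=im["mtx"]
    return np.c_[s[:,0]*K[0,0]+K[0,2],s[:,1]*K[1,1]+K[1,2]]
E
python3 - <<'E'
from h import *
for n in("scene","top"):
    im=get_image(n); save(im,n+"0.png",scale=1.4); print(n,im["mtx"],im["k1"],np.linalg.inv(im["world_to_cam"]).round(3))
s=read_state(); print(s, tcp_to_tips); print(R.from_quat(s["ee_rot"]).as_matrix().round(3))
E
```

```text
scene [[516.18705398   0.         268.82793058]
 [  0.         516.18705398 202.71955329]
 [  0.           0.           1.        ]] -0.17175822716708983 [[ 8.390000e-01 -3.320000e-01  4.310000e-01  1.029986e+03]
 [ 5.440000e-01  5.070000e-01 -6.680000e-01 -9.000590e+02]
 [ 3.000000e-03  7.950000e-01  6.060000e-01  8.532350e+02]
 [ 0.000000e+00  0.000000e+00  0.000000e+00  1.000000e+00]]
top [[493.46381181   0.         274.86084773]
 [  0.         493.46381181 216.02672209]
 [  0.           0.           1.        ]] -0.16796895366947506 [[-2.000000e-02  9.820000e-01 -1.870000e-01  2.225200e+02]
 [-1.000000e+00 -2.000000e-02  1.000000e-03 -3.473900e+01]
 [-2.000000e-03  1.870000e-01  9.820000e-01  1.451958e+03]
 [ 0.000000e+00  0.000000e+00  0.000000e+00  1.000000e+00]]
{'clock': 0.1, 'joints': array([-8.71388251e-01,  3.85491751e-01,  6.76502150e-03, -4.19189414e-04,
       -1.19398470e+00, -2.58609503e-01]), 'joint_vel': array([ 0.00016642, -0.00199258,  0.00319559,  0.00232177,  0.00174969,
        0.00049645]), 'joint_efforts': array([-6.82286754e-04, -3.93318951e+01,  1.88929600e+01,  4.19793382e+00,
       -2.59242093e-03, -1.37606939e-06]), 'position': array([ 266.47647059, -564.80783906,  244.32697338]), 'ee_rot': array([-2.18543724e-01,  9.75826668e-01,  9.39569772e-04, -2.68444130e-04]), 'contact_force': array([-0.53886777, -0.04466826, -0.48848464]), 'wrist_torque': array([-0.01829353, -0.00977284, -0.05653177]), 'gripper_width': 85.28273241088604} 14.0
[[-0.904 -0.427 -0.001]
 [-0.427  0.904  0.002]
 [ 0.     0.002 -1.   ]]
```

View pics/scene0.png

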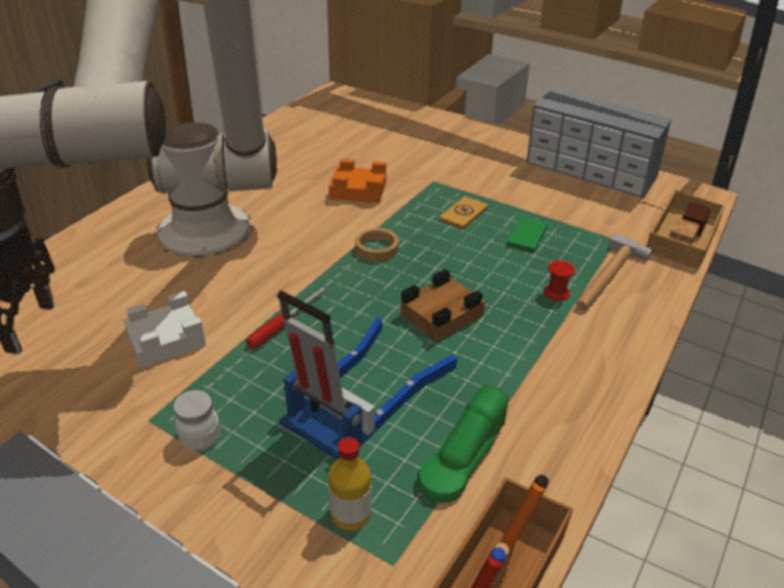

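View pics/top0.png

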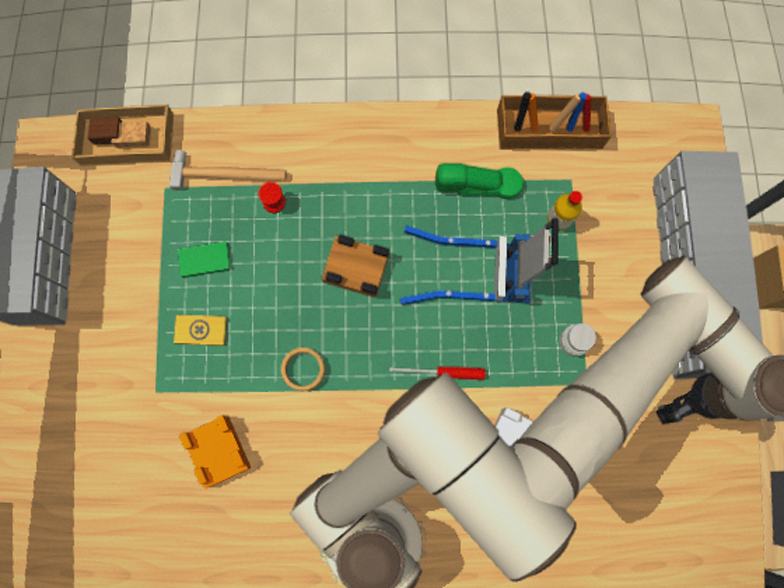

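The scene picture shows the jig around (330,390), the bed at (440,305), the board at (527,232), the die at (464,211) and the awl at (285,320). In the top picture the jig mouth faces left (world +y): rails at (450,240) and (450,295), bed (355,265), board (203,259), die (200,330).

```bash
python3 - <<'E'
from h import *
im=get_image("top"); np.savez("t0.npz",**im)
save(im,"jig1.png",(140,240,270,430),4.5)
save(im,"bed1.png",(150,230,215,295),7)
save(im,"plates1.png",(160,260,110,180),6)
C=cloud(im)
for (u,v) in [(355,196),(319,172),(319,211),(254,190),(145,185),(143,236),(250,180)]:
    print(u,v,C[v,u].round(1))
E
```

```text
355 196 [ 546.3 -273.8   41.4]
319 172 [ 626.7 -172.    22.7]
319 211 [ 507.4 -167.6   21.2]
254 190 [571.4  23.4  36.7]
145 185 [600.7 357.1  12.2]
143 236 [443.3 357.4  15.4]
250 180 [602.   34.9  37.1]
```

View pics/jig1.png

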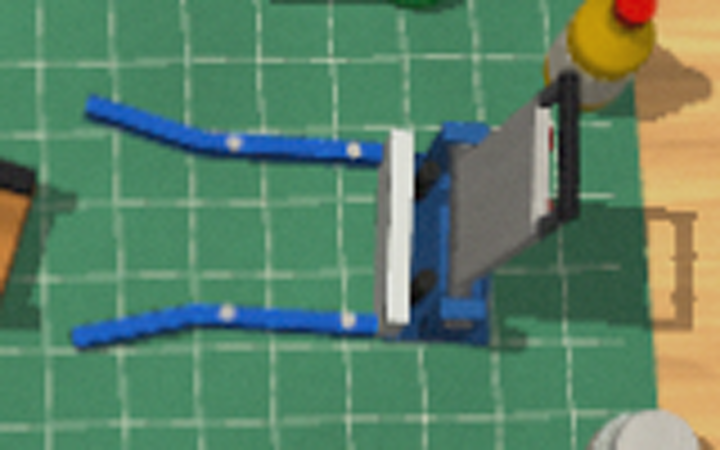

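View pics/bed1.png

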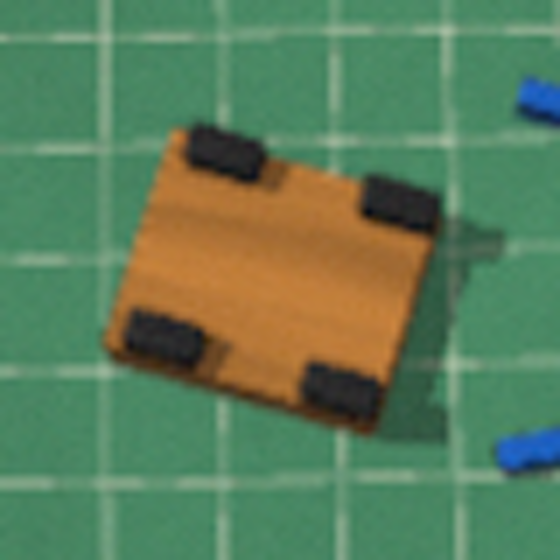

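View pics/plates1.png

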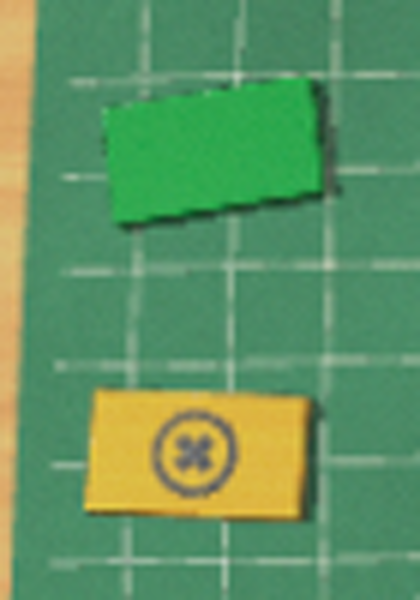

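The crops show the back stop's top strip from (390,128) to (387,323), rail screws at (234,143), (354,150), (227,313) and (348,320), the bed with its ribs, and both plates with clean corners. I'll fit these now.

```bash
cat >> h.py <<'E'
def uvc(pts,off,sc): # crop px -> full px ; off=(c0,r0)
    p=np.array(pts,float); return (p+.5)/sc-.5+np.array(off)
def rect(im,mask,z):
    n,l,st,_=cv2.connectedComponentsWithStats(mask.astype(np.uint8))
    k=1+np.argmax(st[1:,4]); m=(l==k).astype(np.uint8)
    c=max(cv2.findContours(m,cv2.RETR_EXTERNAL,cv2.CHAIN_APPROX_NONE)[0],key=len)[:,0]
    P=at_z(im,c,z)[:,:2].astype(np.float32)
    r=cv2.minAreaRect(P); a=P.mean(0)
    return r, cv2.boxPoints(r)
E
python3 - <<'E'
from h import *
im=dict(np.load("t0.npz"))
s=at_z(im,uvc([(234,143),(354,150),(227,313),(348,320)],(270,140),4.5),25); print(s.round(1))
mid=(s[[0,1]]+s[[2,3]])/2; print("mid",mid.round(1)); d=mid[1]-mid[0]; print("yaw",np.arctan2(d[1],d[0]), "wid",np.linalg.norm(s[0]-s[2]),np.linalg.norm(s[1]-s[3]))
b=at_z(im,uvc([(391,129),(387,323),(412,129),(408,323)],(270,140),4.5),60); print(b.round(1),np.linalg.norm(b[0]-b[1]))
e=b[1]-b[0]; print("stop yaw", np.arctan2(-e[0]*-1,-e[1]*1)*1, "front mid",((b[0]+b[1])/2).round(1))
# plates & bed by colour
hsv=cv2.cvtColor(im["frame"],cv2.COLOR_RGB2HSV); 
def show(name,lo,hi,win,z):
    m=cv2.inRange(hsv,np.array(lo),np.array(hi)); w=np.zeros_like(m); r0,r1,c0,c1=win; w[r0:r1,c0:c1]=1
    r,bx=rect(im,(m>0)&(w>0),z); print(name,r); print(bx.round(1))
for uv in [(145,185),(130,230),(254,190),(270,150+40)]: print(hsv[uv[1],uv[0]], im["frame"][uv[1],uv[0]])
show("board",(50,150,120),(75,255,255),(165,205,120,170),14)
show("die",(15,120,120),(30,255,255),(220,250,120,170),12)
# bed corners by hand (z=36 top)
q=at_z(im,uvc([(175,130),(437,235),(372,432),(108,350)],(215,150),7),[36,36,0,36]);print(q.round(1))
E
```

```text
[[ 627.8 -179.7   25. ]
 [ 621.6 -260.    25. ]
 [ 512.1 -170.6   25. ]
 [ 505.9 -250.2   25. ]]
mid [[ 570.  -175.1   25. ]
 [ 563.7 -255.1   25. ]]
yaw -1.6483075731017003 wid 116.03481957018255 116.16504278112382
[[ 625.7 -279.6   60. ]
 [ 496.5 -270.1   60. ]
 [ 625.5 -293.5   60. ]
 [ 496.2 -283.7   60. ]] 129.5893144546715
stop yaw -1.6443562016342426 front mid [ 561.1 -274.8   60. ]
[ 68 183 171] [ 48 171  79]
[ 23 179 221] [221 184  66]
[ 15 175 195] [195 127  61]
[ 15 180 169] [169 110  50]
board ((602.5057373046875, 357.2385559082031), (62.720394134521484, 110.17251586914062), 8.173067092895508)
[[563.6 407.3]
 [579.3 298.3]
 [641.4 307.2]
 [625.7 416.2]]
die ((445.86083984375, 360.6726379394531), (110.37647247314453, 62.87895965576172), 86.78357696533203)
[[411.4 307.3]
 [474.2 303.8]
 [480.3 414. ]
 [417.6 417.5]]
[[639.6  65.8  36. ]
 [591.  -44.9  36. ]
 [513.8 -15.5   0. ]
 [544.   94.5  36. ]]
```

```bash
cat >> h.py <<'E'
JO=np.array([566.3,-215.0]); JY=-1.6475
def w2(p,o,y):
    p=np.atleast_2d(np.array(p,float)); c,s=np.cos(y),np.sin(y)
    return np.c_[o[0]+c*p[:,0]-s*p[:,1], o[1]+s*p[:,0]+c*p[:,1], p[:,2]]
def j2w(p): return w2(p,JO,JY)
def w2j(P):
    P=np.atleast_2d(np.array(P,float)); c,s=np.cos(JY),np.sin(JY); d=P[:,:2]-JO
    return np.c_[c*d[:,0]+s*d[:,1], -s*d[:,0]+c*d[:,1], P[:,2:]]
def bx(x0,x1,y0,y1,z): return [(x0,y0,z),(x1,y0,z),(x1,y1,z),(x0,y1,z)]
BED=[bx(-60,60,-50,50,36)]+[bx(a,b,c,d,59) for a,b in((27,60),(-50,-17)) for c,d in((33.5,50),(-50,-33.5))]
JIG=[bx(-60,60,53,65,25),bx(-60,60,-65,-53,25),bx(60,75,-64,64,60)]
def overlay(im,polys,name,crop,sc):
    r0,r1,c0,c1=crop
    f=cv2.resize(im["frame"][r0:r1,c0:c1,::-1],None,fx=sc,fy=sc,interpolation=cv2.INTER_CUBIC)
    for P,col in polys:
        q=(proj(im,P)-[c0,r0]+.5)*sc-.5
        cv2.polylines(f,[np.round(q*8).astype(np.int32)],True,col,1,cv2.LINE_AA,3)
    cv2.imwrite("pics/"+name,f)
E
python3 - <<'E'
from h import *
im=dict(np.load("t0.npz"))
pl=[(w2(p,(574.6,22.7),-1.862),(255,255,0)) for p in BED]+[(j2w(p),(0,255,255)) for p in JIG]
overlay(im,pl,"ov1.png",(145,235,220,370),5)
E
```

```text
(no output)
```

View pics/ov1.png

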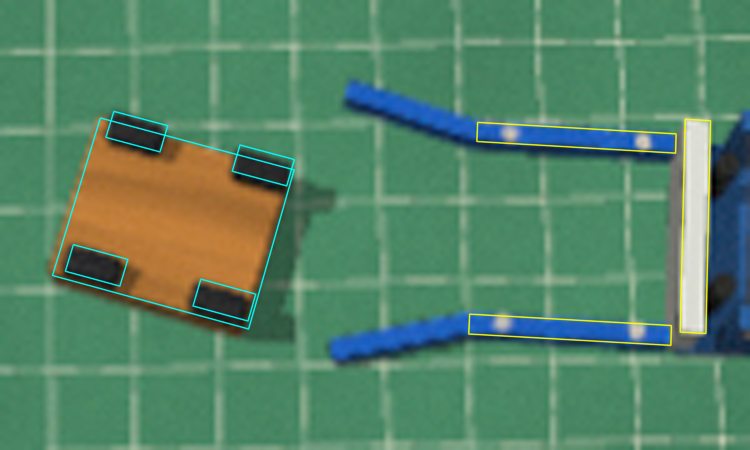

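The cyan bed outline sits within about 2 mm of the brown block, slightly high at the ribs. The yellow rails and back stop match. I'll cross-check with the scene camera.

```bash
python3 - <<'E'
from h import *
im=get_image("scene"); np.savez("s0.npz",**im)
pl=[(w2(p,(573.3,22.7),-1.862),(255,255,0)) for p in BED]+[(j2w(p),(0,255,255)) for p in JIG]
def plate(c,yaw,h): return w2(bx(-55,55,-31,31,h),c,yaw)
pl+=[(plate((602.5,357.2),np.deg2rad(98.2),14),(255,0,255)),(plate((445.9,360.7),np.deg2rad(86.8),12),(255,0,0))]
overlay(im,pl,"ov2.png",(120,320,190,440),3)
im=dict(np.load("t0.npz"))
for n,u,z in [("spool",(272/1.4,190/1.4),62),("glue cap",(576/1.4,198/1.4),150),("jar",(580/1.4,338/1.4),75),("tape",(303/1.4,368/1.4),25),("awl",(440/1.4,372/1.4),15),("hdl",(555/1.4,243/1.4),265)]: print(n,at_z(im,u,z).round(0))
E
```

```text
spool [[736. 199.  62.]]
glue cap [[ 676. -425.  150.]]
jar [[ 403. -433.   75.]]
tape [[359. 136.  25.]]
awl [[ 346. -149.   15.]]
hdl [[ 551. -344.  265.]]
```

View pics/ov2.png

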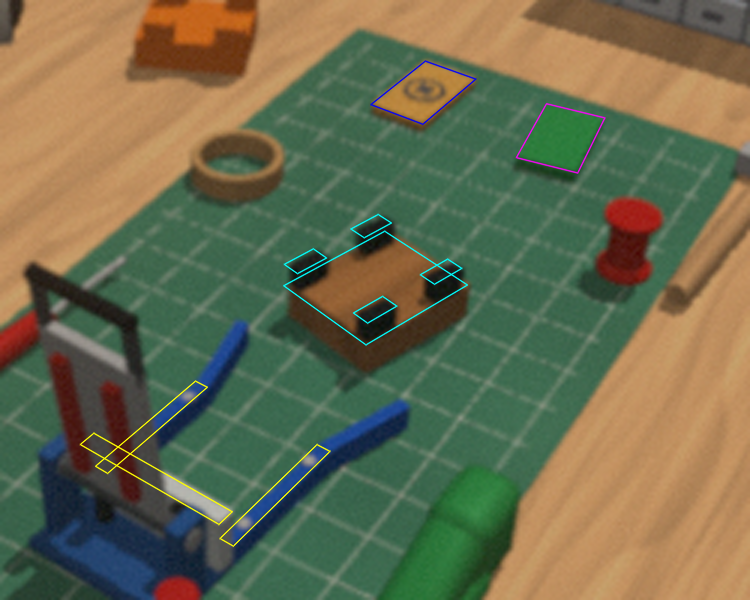

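```bash
cat >> h.py <<'E'
def plan(x,y,z,jaw=None):
    s=read_state(); M=R.from_quat(s["ee_rot"]).as_matrix()
    d=M.T@(np.array([x,y,z])-s["position"])
    ang=np.rad2deg(np.arctan2(M[1,1],M[0,1])); 
    sp=0 if jaw is None else -((jaw-ang+90)%180-90)/45
    print("t=%.2f pos"%s["clock"],s["position"].round(1),"jaw %.1f"%ang,"-> t",(d/250).round(3),"spin %.3f"%sp,"F",s["contact_force"].round(1),"w %.1f"%s["gripper_width"], "j6 %.2f"%s["joints"][5])
E
python3 - <<'E'
from h import *
plan(542.9,66.8,150,163.3)
M=R.from_quat(read_state()["ee_rot"]).as_matrix(); print(M.T@(np.array([400,-300,245])-read_state()["position"])/250)
E
```

```text
t=0.20 pos [ 266.5 -565.   244.7] jaw 115.2 -> t [-2.078  1.814  0.381] spin -1.068 F [-1.   0.4  0.7] w 85.4 j6 -0.26
[-9.34927130e-01  7.30950394e-01 -5.29707958e-04]
```

Call:
{"api": "play_rows", "payload": {
  "targets": [
    {"tx": -0.2, "ty": 0.17, "tz": 0, "spin": -0.2, "gripper": 0.0},
    {"tx": -0.4, "ty": 0.35, "tz": 0, "spin": -0.4, "gripper": 0.0},
    {"tx": -0.6, "ty": 0.52, "tz": 0, "spin": -0.6, "gripper": 0.0},
    {"tx": -0.8, "ty": 0.7, "tz": 0, "spin": -0.8, "gripper": 0.0},
    {"tx": -1, "ty": 0.87, "tz": 0, "spin": -1, "gripper": 0.0}
  ]
}}

```text
clock: 0.82
position: [392.6, -277.2, 245.4]
ee_rot: [-0.577, 0.816, -0.0, 0.0]
contact_force: [0.7, -0.1, -0.4]
gripper_width: 42.7
```

```bash
python3 -c "
from h import *
plan(542.9,66.8,110,163.3)"
```

```text
t=0.82 pos [ 392.6 -277.2  245.4] jaw 160.5 -> t [-1.498 -0.108  0.542] spin -0.061 F [ 0.7 -0.1 -0.4] w 42.7 j6 -0.06
```

Call:
{"api": "play_rows", "payload": {
  "targets": [
    {"tx": -0.25, "ty": 0, "tz": 0},
    {"tx": -0.5, "ty": 0, "tz": 0, "spin": -0.06},
    {"tx": -0.75, "ty": 0, "tz": 0.05, "spin": -0.06},
    {"tx": -1, "ty": 0, "tz": 0.2, "spin": -0.06},
    {"tx": -1, "ty": 0, "tz": 0.3, "spin": -0.06},
    {"tx": -1, "ty": 0, "tz": 0.3, "spin": -0.06}
  ]
}}

```text
invalid input
```

```bash
python3 -c "
from h import *
plan(542.9,66.8,85,163.3)"
```

```text
t=0.82 pos [ 392.6 -277.2  245.4] jaw 160.5 -> t [-1.498 -0.108  0.642] spin -0.061 F [ 0.7 -0.1 -0.4] w 42.7 j6 -0.06
```

All fields are required, so I'll include the gripper in every row.

Call:
{"api": "play_rows", "payload": {
  "targets": [
    {"tx": -0.25, "ty": 0, "tz": 0, "spin": -0.03, "gripper": 0},
    {"tx": -0.5, "ty": 0, "tz": 0, "spin": -0.06, "gripper": 0},
    {"tx": -0.75, "ty": 0, "tz": 0.05, "spin": -0.06, "gripper": 0},
    {"tx": -1, "ty": 0, "tz": 0.2, "spin": -0.06, "gripper": 0},
    {"tx": -1, "ty": 0, "tz": 0.3, "spin": -0.06, "gripper": 0},
    {"tx": -1, "ty": 0, "tz": 0.3, "spin": -0.06, "gripper": 0}
  ]
}}

```text
clock: 1.58
position: [475.3, -43.2, 168.3]
ee_rot: [-0.595, 0.804, 0.001, -0.003]
contact_force: [0.8, -0.9, 0.4]
gripper_width: 42.4
```

```bash
python3 -c "
from h import *
plan(542.9,66.8,85,163.3)"
```

```text
t=1.57 pos [475.3 -43.2 168.3] jaw 163.1 -> t [-0.501 -0.132  0.331] spin -0.005 F [ 0.8 -0.9  0.4] w 42.4 j6 -0.55
```

Call:
{"api": "play_rows", "payload": {
  "targets": [
    {"tx": -0.25, "ty": -0.06, "tz": 0.1, "spin": 0, "gripper": 0},
    {"tx": -0.5, "ty": -0.13, "tz": 0.2, "spin": 0, "gripper": 0},
    {"tx": -0.5, "ty": -0.13, "tz": 0.3, "spin": 0, "gripper": 0},
    {"tx": -0.5, "ty": -0.13, "tz": 0.33, "spin": 0, "gripper": 0},
    {"tx": -0.5, "ty": -0.13, "tz": 0.33, "spin": 0, "gripper": 0}
  ]
}}

```text
clock: 2.2
position: [544.4, 65.0, 88.6]
ee_rot: [-0.594, 0.804, -0.0, -0.0]
contact_force: [-0.3, 0.5, -0.3]
gripper_width: 42.5
```

```bash
python3 -c "
from h import *
plan(542.9,66.8,54,163.3)
im=get_image('top'); save(im,'a1.png',(120,240,190,340),5)
im=get_image('scene'); save(im,'a2.png',(140,280,240,400),4.5)"
```

```text
t=2.20 pos [544.4  65.   88.6] jaw 162.9 -> t [-0.005  0.008  0.138] spin -0.009 F [-0.3  0.5 -0.3] w 42.5 j6 -0.71
```

View pics/a1.png

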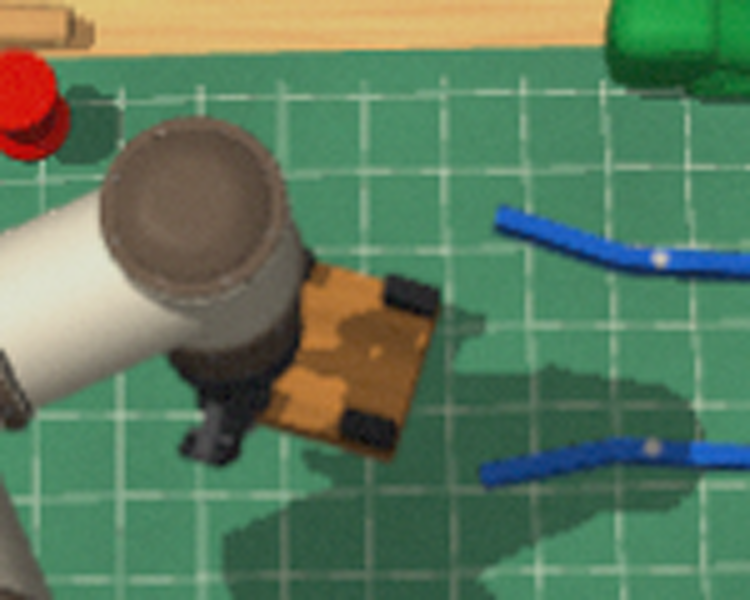

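View pics/a2.png

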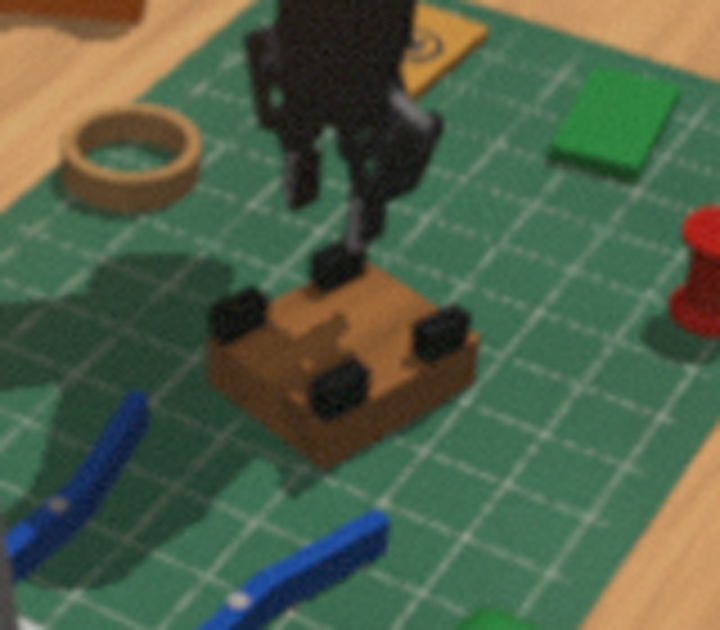

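The fingers hover over the near rear rib, at (338,265) in the crop. I'll descend and grip.

Call:
{"api": "play_rows", "payload": {
  "targets": [
    {"tx": 0, "ty": 0.01, "tz": 0.07, "spin": 0, "gripper": 0},
    {"tx": 0, "ty": 0.01, "tz": 0.13, "spin": 0, "gripper": 0},
    {"tx": 0, "ty": 0.01, "tz": 0.13, "spin": 0, "gripper": 0},
    {"tx": 0, "ty": 0.01, "tz": 0.13, "spin": 0, "gripper": 0.5}
  ]
}}

```text
clock: 2.8
position: [542.5, 66.9, 55.9]
ee_rot: [-0.595, 0.804, -0.0, 0.0]
contact_force: [0.4, 0.5, -0.2]
gripper_width: 25.7
```

```bash
python3 -c "
from h import *
plan(542.9,66.8,54,163.3)
im=get_image('top'); save(im,'a3.png',(150,230,200,300),7)
im=get_image('scene'); save(im,'a4.png',(140,280,240,400),4.5)"
```

```text
t=2.80 pos [542.5  66.9  55.9] jaw 163.0 -> t [-0.    -0.001  0.008] spin -0.008 F [ 0.4  0.5 -0.2] w 25.7 j6 -0.72
```

View pics/a4.png

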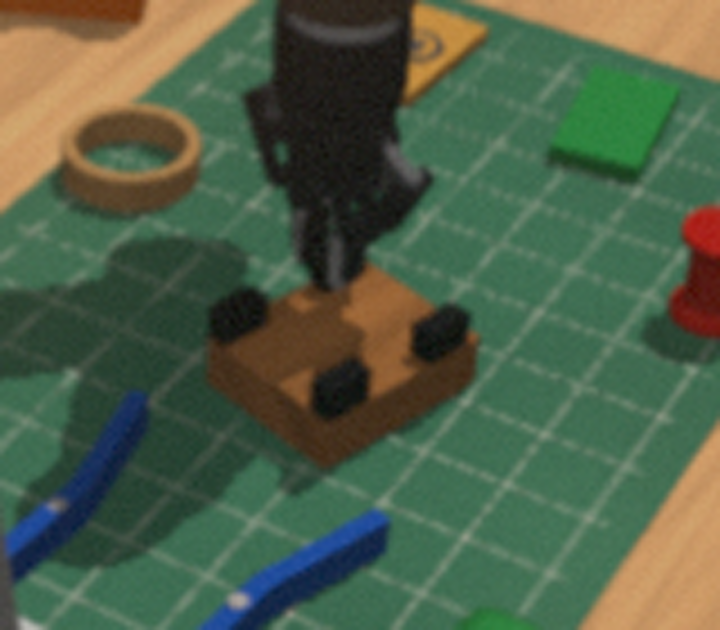

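The inner finger is in the channel beside the rib, with no contact force. I'll close on it.

Call:
{"api": "play_rows", "payload": {
  "targets": [
    {"tx": 0, "ty": 0, "tz": 0.0, "spin": 0, "gripper": 1},
    {"tx": 0, "ty": 0, "tz": 0.0, "spin": 0, "gripper": 1},
    {"tx": 0, "ty": 0, "tz": 0.0, "spin": 0, "gripper": 1}
  ]
}}

```text
clock: 3.28
position: [543.3, 67.2, 56.4]
ee_rot: [-0.595, 0.804, -0.001, 0.001]
contact_force: [1.5, -0.8, 6.3]
gripper_width: 14.7
```

```bash
python3 -c "
from h import *
plan(542.9,66.8,54,163.3)
im=get_image('top'); 
pl=[(w2(p,(573.3,22.7),-1.862),(255,255,0)) for p in BED]
overlay(im,pl,'a5.png',(150,230,205,295),7)"
```

```text
t=3.27 pos [543.3  67.2  56.4] jaw 163.0 -> t [0.002 0.001 0.01 ] spin -0.007 F [ 1.5 -0.8  6.3] w 14.7 j6 -0.72
```

View pics/a5.png

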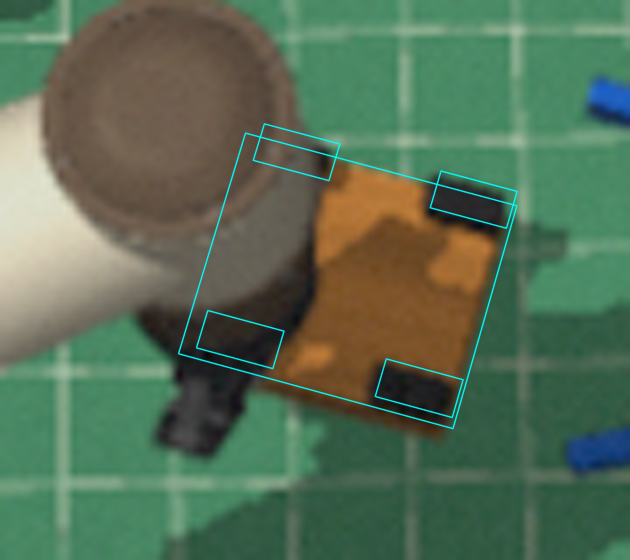

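Gripped: width 14.7 against the 16.5 mm rib. The block sits about 2–3 mm down-left of the overlay. Next I'll square it up at the mouth.

```bash
python3 -c "
from h import *
for X in (-210,-130,-34):
  p=j2w((X-32 if X!=-34 else -34,-41.75,56))[0]; print(p.round(1)); plan(*p[:2],56.8,175.6)"
```

```text
[543.2  29.5  56. ]
t=3.33 pos [543.2  67.2  56.4] jaw 163.0 -> t [ 0.144 -0.044 -0.002] spin -0.280 F [ 1.  -1.3  6.4] w 15.2 j6 -0.72
[537.1 -50.3  56. ]
t=3.33 pos [543.2  67.2  56.4] jaw 163.0 -> t [ 0.457 -0.114 -0.002] spin -0.280 F [ 1.  -1.3  6.4] w 15.2 j6 -0.72
[ 527.3 -177.9   56. ]
t=3.33 pos [543.2  67.2  56.4] jaw 163.0 -> t [ 0.956 -0.226 -0.002] spin -0.280 F [ 1.  -1.3  6.4] w 15.2 j6 -0.72
```

Call:
{"api": "play_rows", "payload": {
  "targets": [
    {"tx": 0.04, "ty": -0.01, "tz": -0.003, "spin": -0.07, "gripper": 1},
    {"tx": 0.07, "ty": -0.02, "tz": -0.003, "spin": -0.14, "gripper": 1},
    {"tx": 0.11, "ty": -0.035, "tz": -0.003, "spin": -0.21, "gripper": 1},
    {"tx": 0.144, "ty": -0.044, "tz": -0.003, "spin": -0.28, "gripper": 1},
    {"tx": 0.22, "ty": -0.06, "tz": -0.003, "spin": -0.28, "gripper": 1},
    {"tx": 0.3, "ty": -0.079, "tz": -0.003, "spin": -0.28, "gripper": 1},
    {"tx": 0.3, "ty": -0.079, "tz": -0.003, "spin": -0.28, "gripper": 1}
  ]
}}

```text
clock: 4.2
position: [538.9, -12.6, 56.4]
ee_rot: [-0.678, 0.735, -0.0, -0.0]
contact_force: [0.4, -5.6, 4.7]
gripper_width: 14.8
```

```bash
python3 -c "
from h import *
s=read_state(); print(w2j(s['position']).round(1))
p=j2w((-34,-41.75,56))[0]; plan(*p[:2],s['position'][2],175.6)
im=get_image('top'); 
c=w2j(s['position'])[0]; bc=j2w((c[0]+32,c[1]+41.75,0))[0][:2]; print(bc)
pl=[(w2(p,bc,JY),(255,255,0)) for p in BED]+[(j2w(p),(0,255,255)) for p in JIG]
overlay(im,pl,'a6.png',(145,235,230,370),5.3)"
```

```text
[[-199.7  -42.8   56.4]]
t=4.20 pos [538.9 -12.6  56.4] jaw 175.4 -> t [ 0.663 -0.006  0.001] spin -0.004 F [ 0.4 -5.6  4.7] w 14.8 j6 -0.36
[578.10911649 -47.73783109]
```

View pics/a6.png

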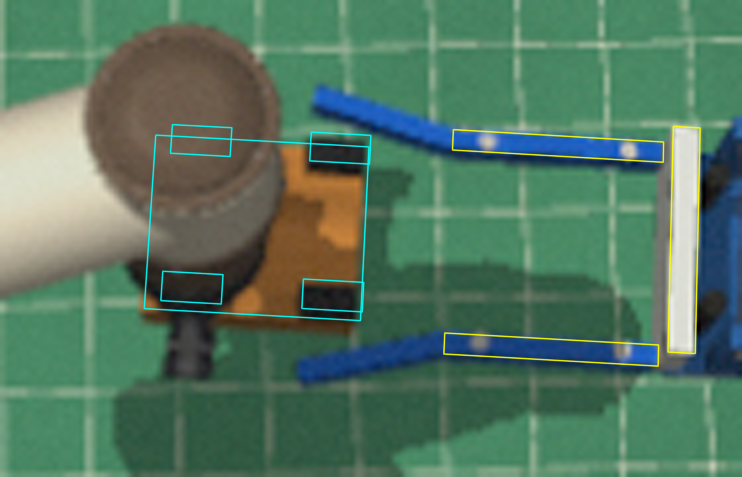

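The block is square at the mouth and centred within about 2 mm. I'll continue in.

Call:
{"api": "play_rows", "payload": {
  "targets": [
    {"tx": 0.1, "ty": -0.006, "tz": 0, "spin": 0, "gripper": 1},
    {"tx": 0.2, "ty": -0.006, "tz": 0, "spin": 0, "gripper": 1},
    {"tx": 0.3, "ty": -0.006, "tz": 0, "spin": 0, "gripper": 1},
    {"tx": 0.38, "ty": -0.006, "tz": 0, "spin": 0, "gripper": 1},
    {"tx": 0.45, "ty": -0.006, "tz": 0, "spin": 0, "gripper": 1},
    {"tx": 0.5, "ty": -0.006, "tz": 0, "spin": 0, "gripper": 1},
    {"tx": 0.5, "ty": -0.006, "tz": 0, "spin": 0, "gripper": 1}
  ]
}}

```text
clock: 5.12
position: [531.1, -136.1, 56.5]
ee_rot: [-0.679, 0.734, -0.0, 0.0]
contact_force: [1.1, -2.2, 5.7]
gripper_width: 14.7
```

```bash
python3 -c "
from h import *
s=read_state(); print(w2j(s['position']).round(1))
p=j2w((-34,-41.75,56))[0]; plan(*p[:2],s['position'][2],175.6)
im=get_image('top'); 
c=w2j(s['position'])[0]; bc=j2w((c[0]+32,c[1]+41.75,0))[0][:2]; print(bc)
pl=[(w2(p,bc,JY),(255,255,0)) for p in BED]+[(j2w(p),(0,255,255)) for p in JIG]
overlay(im,pl,'a7.png',(145,235,270,370),7)"
```

```text
[[-76.  -41.2  56.5]]
t=5.12 pos [ 531.1 -136.1   56.5] jaw 175.5 -> t [0.168 0.002 0.   ] spin -0.002 F [ 1.1 -2.2  5.7] w 14.7 j6 -0.12
[ 570.25725314 -171.21638644]
```

View pics/a7.png

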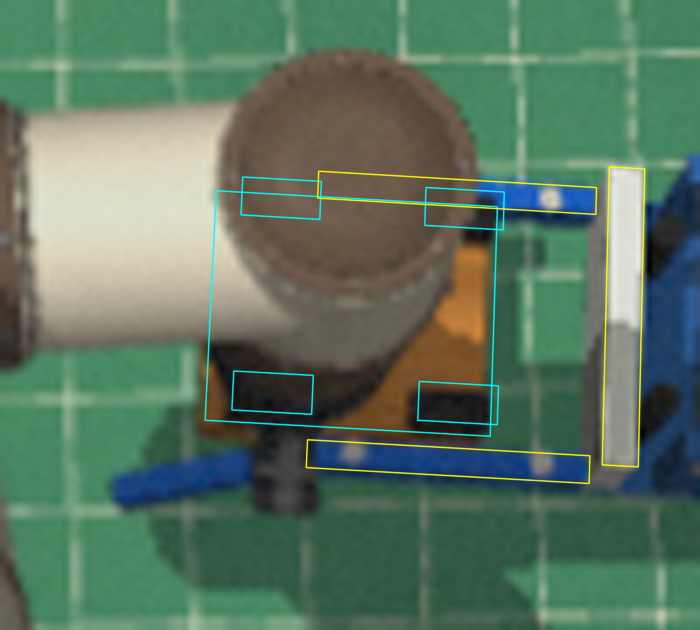

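Call:
{"api": "play_rows", "payload": {
  "targets": [
    {"tx": 0.06, "ty": 0, "tz": 0, "spin": 0, "gripper": 1},
    {"tx": 0.11, "ty": 0, "tz": 0, "spin": 0, "gripper": 1},
    {"tx": 0.14, "ty": 0, "tz": 0, "spin": 0, "gripper": 1},
    {"tx": 0.16, "ty": 0, "tz": 0, "spin": 0, "gripper": 1},
    {"tx": 0.17, "ty": 0, "tz": 0, "spin": 0, "gripper": 1},
    {"tx": 0.18, "ty": 0, "tz": 0, "spin": 0, "gripper": 1}
  ]
}}

```text
clock: 5.92
position: [527.8, -178.8, 56.4]
ee_rot: [-0.68, 0.734, 0.0, 0.001]
contact_force: [0.7, 5.7, 7.9]
gripper_width: 14.8
```

```bash
python3 -c "
from h import *
s=read_state(); print(w2j(s['position']).round(1))
p=j2w((-30,-41.75,56))[0]; plan(*p[:2],s['position'][2],175.6)"
```

```text
[[-33.1 -41.2  56.4]]
t=5.92 pos [ 527.8 -178.8   56.4] jaw 175.6 -> t [ 0.012  0.002 -0.   ] spin 0.000 F [0.7 5.7 7.9] w 14.8 j6 -0.04
```

Call:
{"api": "play_rows", "payload": {
  "targets": [
    {"tx": 0.006, "ty": 0, "tz": 0, "spin": 0, "gripper": 1},
    {"tx": 0.012, "ty": 0, "tz": 0, "spin": 0, "gripper": 1},
    {"tx": 0.012, "ty": 0, "tz": 0, "spin": 0, "gripper": 1}
  ]
}}

```text
clock: 6.3
position: [527.5, -181.9, 56.5]
ee_rot: [-0.68, 0.734, 0.0, 0.001]
contact_force: [0.5, 6.2, 6.7]
gripper_width: 15.0
```

```bash
python3 -c "
from h import *
s=read_state(); print(w2j(s['position']).round(1))
p=j2w((-30,-41.75,56))[0]; plan(*p[:2],s['position'][2],175.6)"
```

```text
[[-30.1 -41.2  56.5]]
t=6.30 pos [ 527.5 -181.9   56.5] jaw 175.6 -> t [ 0.     0.002 -0.   ] spin 0.000 F [0.5 6.2 6.7] w 15.0 j6 -0.03
```

```bash
python3 -c "
from h import *
im=get_image('top'); 
pl=[(j2w(p),(255,255,0)) for p in BED]
overlay(im,pl,'a8.png',(145,235,270,370),7)
im=get_image('scene'); overlay(im,[],'a9.png',(180,320,180,330),4.5)"
```

```text
(no output)
```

View pics/a8.png

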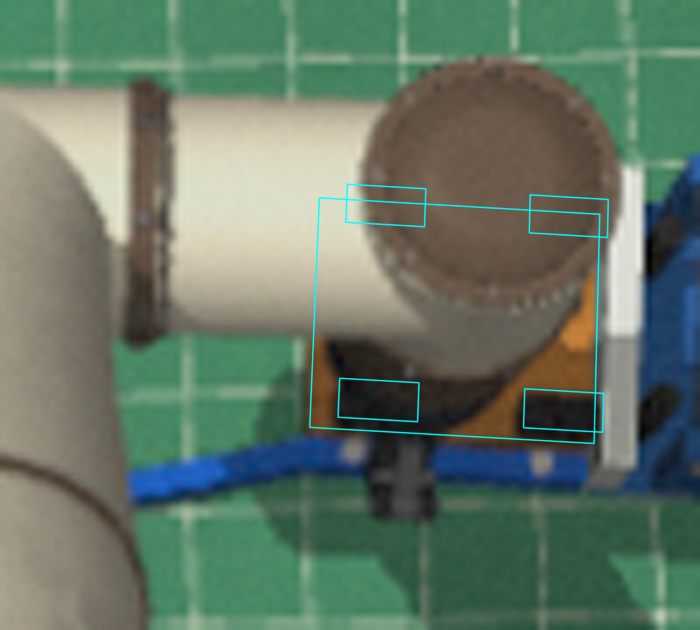

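View pics/a9.png

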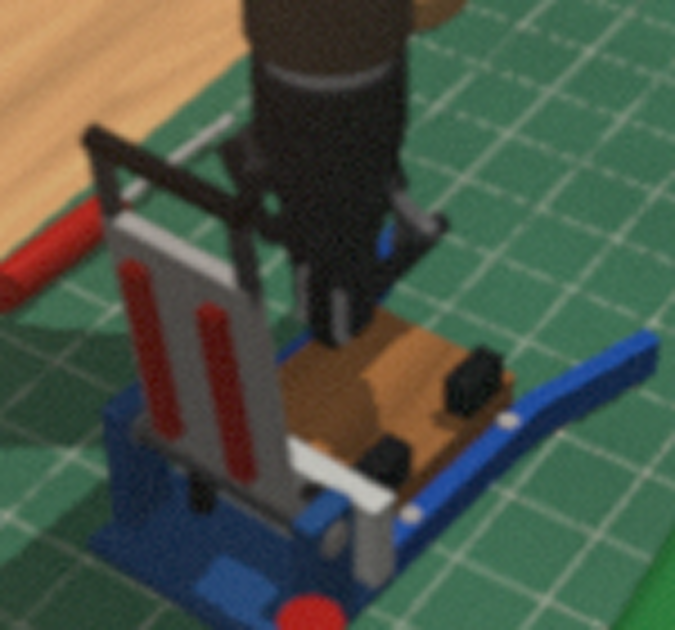

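The rear edge still shows about 2 mm left of the home outline, so I'll press on until the force rises.

Call:
{"api": "play_rows", "payload": {
  "targets": [
    {"tx": 0.008, "ty": 0, "tz": 0, "spin": 0, "gripper": 1},
    {"tx": 0.012, "ty": 0, "tz": 0, "spin": 0, "gripper": 1},
    {"tx": 0.012, "ty": 0, "tz": 0, "spin": 0, "gripper": 1}
  ]
}}

```text
clock: 6.78
position: [527.5, -182.1, 56.5]
ee_rot: [-0.68, 0.734, 0.001, 0.002]
contact_force: [1.0, 17.8, 9.7]
gripper_width: 15.2
```

```bash
python3 -c "
from h import *
s=read_state(); print(w2j(s['position']).round(1))
p=j2w((-30,-41.75,56))[0]; plan(*p[:2],s['position'][2],175.6)"
```

```text
[[-29.8 -41.2  56.5]]
t=6.78 pos [ 527.5 -182.1   56.5] jaw 175.6 -> t [-0.001  0.002 -0.   ] spin 0.000 F [ 1.  17.8  9.7] w 15.2 j6 -0.03
```

The force rose to 18 N with no motion, so the block is against the stop. I'll release, lift and head for the board.

Call:
{"api": "play_rows", "payload": {
  "targets": [
    {"tx": -0.008, "ty": 0, "tz": 0, "spin": 0, "gripper": 0.4},
    {"tx": -0.008, "ty": 0, "tz": 0, "spin": 0, "gripper": 0.2},
    {"tx": -0.008, "ty": 0, "tz": -0.1, "spin": 0, "gripper": 0},
    {"tx": -0.15, "ty": 0, "tz": -0.3, "spin": 0, "gripper": -0.5},
    {"tx": -0.4, "ty": -0.05, "tz": -0.3, "spin": 0, "gripper": -1},
    {"tx": -0.65, "ty": -0.1, "tz": -0.3, "spin": 0, "gripper": -1},
    {"tx": -0.9, "ty": -0.15, "tz": -0.3, "spin": -0.1, "gripper": -1},
    {"tx": -1, "ty": -0.15, "tz": -0.3, "spin": -0.2, "gripper": -1},
    {"tx": -1, "ty": -0.15, "tz": -0.3, "spin": -0.2, "gripper": -1}
  ]
}}

```text
clock: 7.9
position: [583.1, 61.6, 130.0]
ee_rot: [0.735, -0.678, -0.001, 0.001]
contact_force: [-0.2, 0.4, 0.3]
gripper_width: 85.1
```

```bash
python3 -c "
from h import *
plan(602.5,357.2,100,188.2)
im=get_image('top'); 
pl=[(j2w(p),(255,255,0)) for p in BED]
overlay(im,pl,'b1.png',(145,235,270,370),7); overlay(im,[],'b1b.png',(145,235,270,370),7)
im=get_image('scene'); overlay(im,[],'b2.png',(180,320,180,330),4.5)"
```

```text
t=7.90 pos [583.1  61.6 130. ] jaw -175.3 -> t [-1.172 -0.174  0.119] spin -0.078 F [-0.2  0.4  0.3] w 85.1 j6 -0.30
```

View pics/b1.png

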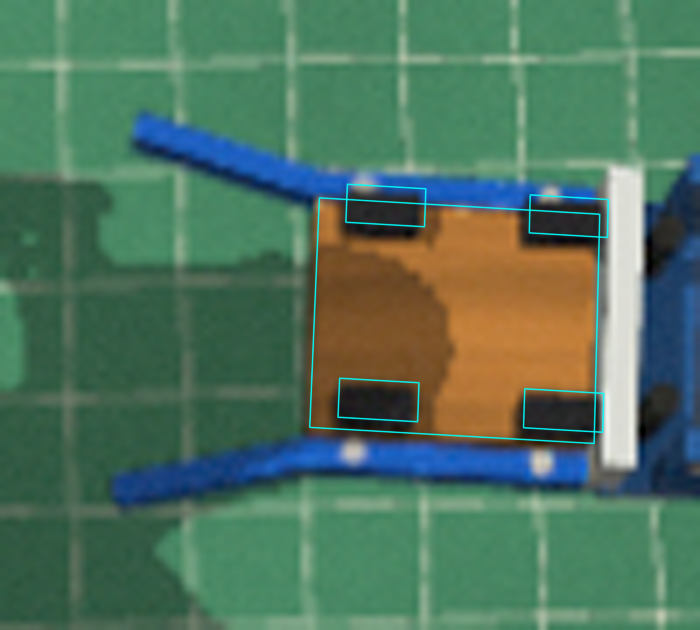

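View pics/b2.png

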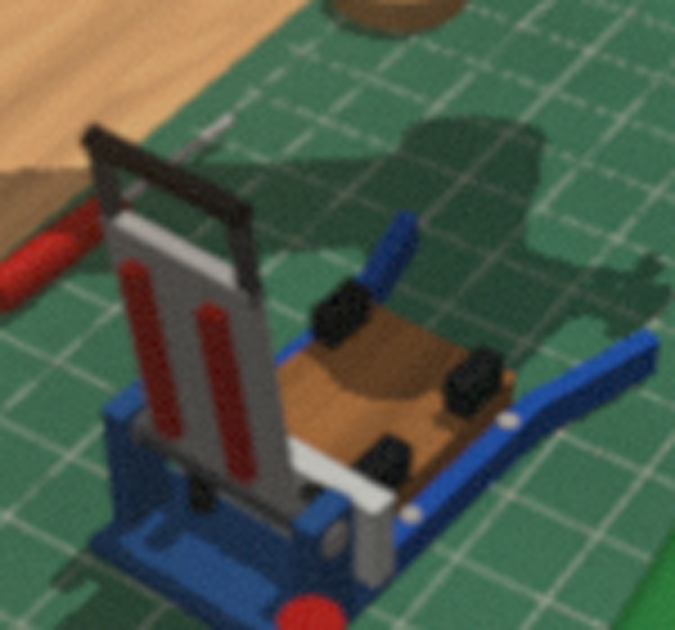

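View pics/b1b.png

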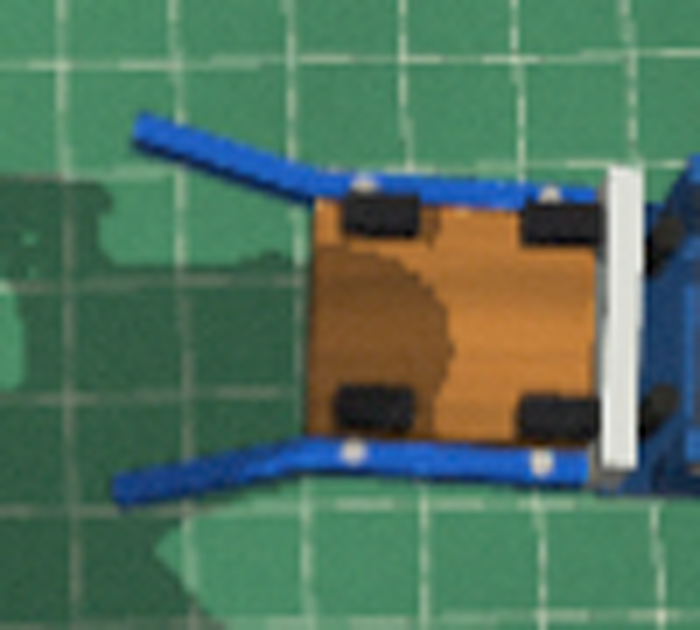

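The bed appears home and square, with its front ribs meeting the stop. The outline suggests a 1–2 mm uncertainty, so I'll give it a confirming push at the middle of the rear face with closed fingers.

```bash
python3 -c "
from h import *
p=j2w((-100,0,34))[0]; print(p); plan(*p,175.6)"
```

```text
[ 573.96284816 -115.29402847   34.        ]
t=8.00 pos [582.7  59.5 130.2] jaw -175.5 -> t [0.694 0.089 0.385] spin 0.198 F [ 0.3 -1.1  0.4] w 85.2 j6 -0.30
```

Call:
{"api": "play_rows", "payload": {
  "targets": [
    {"tx": 0.23, "ty": 0.03, "tz": 0, "spin": 0.1, "gripper": 1},
    {"tx": 0.46, "ty": 0.06, "tz": 0.05, "spin": 0.2, "gripper": 1},
    {"tx": 0.69, "ty": 0.089, "tz": 0.1, "spin": 0.2, "gripper": 1},
    {"tx": 0.69, "ty": 0.089, "tz": 0.25, "spin": 0.2, "gripper": 1},
    {"tx": 0.69, "ty": 0.089, "tz": 0.385, "spin": 0.2, "gripper": 1},
    {"tx": 0.71, "ty": 0.089, "tz": 0.385, "spin": 0.2, "gripper": 1}
  ]
}}

```text
clock: 8.75
position: [572.5, -120.3, 32.3]
ee_rot: [-0.678, 0.735, 0.002, -0.003]
contact_force: [0.9, 0.1, 0.0]
gripper_width: 0.1
```

```bash
python3 -c "
from h import *
s=read_state(); print(w2j(s['position']).round(1))
p=j2w((-71,0,34))[0]; plan(*p,175.6)"
```

```text
[[-94.9  -1.1  32.3]]
t=8.75 pos [ 572.5 -120.3   32.3] jaw 175.4 -> t [ 0.096 -0.005 -0.007] spin -0.005 F [0.9 0.1 0. ] w 0.1 j6 -0.15
```

Call:
{"api": "play_rows", "payload": {
  "targets": [
    {"tx": 0.05, "ty": -0.005, "tz": 0, "spin": 0, "gripper": 1},
    {"tx": 0.07, "ty": -0.005, "tz": 0, "spin": 0, "gripper": 1},
    {"tx": 0.08, "ty": -0.005, "tz": 0, "spin": 0, "gripper": 1},
    {"tx": 0.088, "ty": -0.005, "tz": 0, "spin": 0, "gripper": 1},
    {"tx": 0.094, "ty": -0.005, "tz": 0, "spin": 0, "gripper": 1}
  ]
}}

```text
clock: 9.38
position: [575.1, -141.8, 35.1]
ee_rot: [-0.679, 0.734, -0.0, 0.0]
contact_force: [0.5, 4.5, 2.6]
gripper_width: 0.3
```

```bash
python3 -c "
from h import *
s=read_state(); print(w2j(s['position']).round(1))
p=j2w((-71,0,34))[0]; plan(*p,175.6)"
```

```text
[[-73.6   3.1  35.1]]
t=9.38 pos [ 575.1 -141.8   35.1] jaw 175.6 -> t [0.01  0.012 0.004] spin -0.001 F [0.5 4.5 2.6] w 0.3 j6 -0.11
```

Call:
{"api": "play_rows", "payload": {
  "targets": [
    {"tx": 0.006, "ty": 0, "tz": 0, "spin": 0, "gripper": 1},
    {"tx": 0.012, "ty": 0, "tz": 0, "spin": 0, "gripper": 1},
    {"tx": 0.012, "ty": 0, "tz": 0, "spin": 0, "gripper": 1}
  ]
}}

```text
clock: 9.75
position: [576.5, -142.7, 35.2]
ee_rot: [-0.68, 0.734, -0.001, 0.002]
contact_force: [1.8, 9.3, -0.1]
gripper_width: 0.2
```

```bash
python3 -c "
from h import *
s=read_state(); print(w2j(s['position']).round(1))
p=j2w((-71,0,34))[0]; plan(*p,175.6)"
```

```text
[[-72.9   4.6  35.2]]
t=9.75 pos [ 576.5 -142.7   35.2] jaw 175.6 -> t [0.007 0.018 0.005] spin 0.000 F [ 1.8  9.3 -0.1] w 0.2 j6 -0.10
```

Call:
{"api": "play_rows", "payload": {
  "targets": [
    {"tx": 0.01, "ty": 0, "tz": 0, "spin": 0, "gripper": 1},
    {"tx": 0.016, "ty": 0, "tz": 0, "spin": 0, "gripper": 1},
    {"tx": 0.016, "ty": 0, "tz": 0, "spin": 0, "gripper": 1}
  ]
}}

```text
clock: 10.12
position: [576.4, -143.0, 35.2]
ee_rot: [-0.68, 0.734, 0.0, 0.004]
contact_force: [1.3, 25.0, 3.4]
gripper_width: -0.3
```

```bash
python3 -c "
from h import *
s=read_state(); print(w2j(s['position']).round(1))
p=j2w((-71,0,34))[0]; plan(*p,175.6)"
```

```text
[[-72.6   4.6  35.2]]
t=10.12 pos [ 576.4 -143.    35.2] jaw 175.6 -> t [0.006 0.018 0.005] spin 0.000 F [ 1.3 25.   3.4] w -0.3 j6 -0.10
```

It now reads 25 N with no movement, so the bed is firmly home. That also refines my jig origin by about 1.7 mm in y. On to the board.

Call:
{"api": "play_rows", "payload": {
  "targets": [
    {"tx": -0.05, "ty": 0, "tz": 0, "spin": 0, "gripper": 1},
    {"tx": -0.1, "ty": 0, "tz": -0.15, "spin": 0, "gripper": -1},
    {"tx": -0.3, "ty": 0, "tz": -0.36, "spin": 0, "gripper": -1},
    {"tx": -0.5, "ty": 0, "tz": -0.36, "spin": 0, "gripper": -1},
    {"tx": -0.75, "ty": -0.05, "tz": -0.36, "spin": 0, "gripper": -1},
    {"tx": -1, "ty": -0.05, "tz": -0.36, "spin": 0, "gripper": -1},
    {"tx": -1, "ty": -0.05, "tz": -0.36, "spin": 0, "gripper": -1}
  ]
}}

```text
clock: 11.0
position: [606.5, 103.2, 124.6]
ee_rot: [-0.681, 0.732, -0.0, 0.0]
contact_force: [-0.1, -0.2, -0.4]
gripper_width: 85.4
```

```bash
sed -i 's/^JO=.*/JO=np.array([566.3,-213.3]); JY=-1.6475/' h.py; python3 -c "
from h import *
plan(602.5,357.2,80,188.2)"
```

```text
t=11.00 pos [606.5 103.2 124.6] jaw 175.9 -> t [-1.012  0.089  0.178] spin -0.274 F [-0.1 -0.2 -0.4] w 85.4 j6 -0.50
```

Call:
{"api": "play_rows", "payload": {
  "targets": [
    {"tx": -0.25, "ty": 0.02, "tz": 0, "spin": -0.1, "gripper": -1},
    {"tx": -0.5, "ty": 0.05, "tz": 0.05, "spin": -0.2, "gripper": -1},
    {"tx": -0.75, "ty": 0.09, "tz": 0.12, "spin": -0.27, "gripper": -1},
    {"tx": -1, "ty": 0.09, "tz": 0.17, "spin": -0.27, "gripper": -1},
    {"tx": -1, "ty": 0.09, "tz": 0.17, "spin": -0.27, "gripper": -0.6},
    {"tx": -1, "ty": 0.09, "tz": 0.17, "spin": -0.27, "gripper": -0.6}
  ]
}}

```text
clock: 11.75
position: [602.9, 349.5, 81.6]
ee_rot: [0.753, -0.658, 0.0, 0.001]
contact_force: [-0.2, -1.1, 0.7]
gripper_width: 68.4
```

```bash
python3 -c "
from h import *
plan(602.5,357.2,30,188.2)
im=get_image('scene'); C=cloud(im); s=read_state(); p=s['position']
m=(np.hypot(C[...,0]-p[0],C[...,1]-p[1])<75)&(C[...,2]>25)
v,u=np.where(m); z=C[...,2][m]; i=np.argsort(z)[:200:10]
print(p.round(1)); print(np.c_[u[i],v[i],C[v[i],u[i]].round(0)][:12])
save(im,'c1.png',(90,230,310,450),5)
im=get_image('top'); save(im,'c2.png',(150,230,100,180),7)"
```

```text
t=11.75 pos [602.9 349.5  81.6] jaw -172.3 -> t [-0.031 -0.003  0.206] spin -0.011 F [-0.2 -1.1  0.7] w 68.4 j6 -0.62
[603.2 348.8  82.1]
[[364. 147. 562. 337.  74.]
 [366. 144. 565. 344.  82.]
 [390. 150. 639. 348.  85.]
 [391. 150. 642. 345.  87.]
 [389. 149. 637. 342.  90.]
 [365. 142. 565. 334.  94.]
 [391. 147. 641. 345.  97.]
 [395. 146. 650. 354.  99.]
 [365. 139. 564. 333. 104.]
 [390. 144. 637. 345. 106.]
 [368. 135. 564. 352. 108.]
 [395. 143. 650. 348. 112.]]
```

View pics/c1.png

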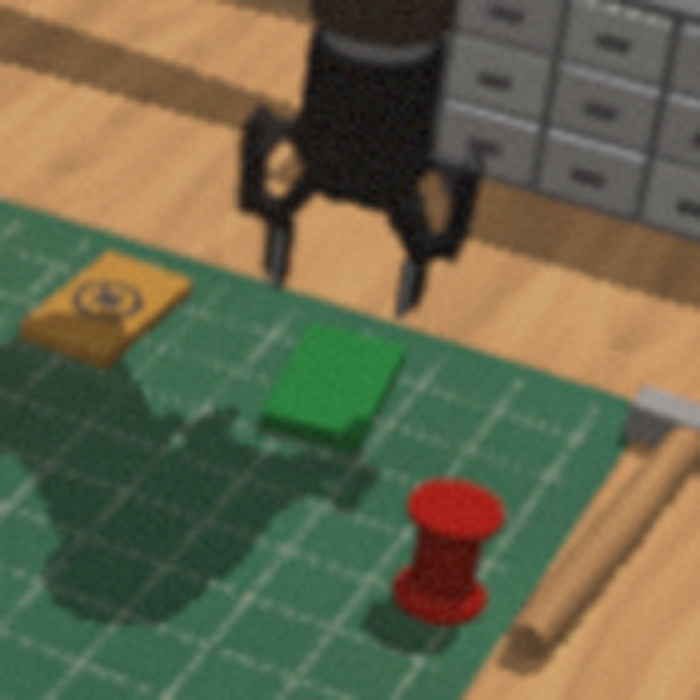

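```bash
python3 -c "
from h import *
im=get_image('scene')
for uv,X in [((366,147.6),565),((390.6,153.6),641)]:
  a=at_z(im,uv,0)[0]; b=at_z(im,uv,100)[0]
  for xx in (X-4,X,X+4):
    t=(xx-a[0])/(b[0]-a[0]); print(uv,(a+t*(b-a)).round(1))
plan(602.5,357.2,20,188.2)
"
```

```text
(366, 147.6) [561.  358.3  61.1]
(366, 147.6) [565.  347.6  67.8]
(366, 147.6) [569.  336.8  74.6]
(390.6, 153.6) [637.  364.7  63.2]
(390.6, 153.6) [641.  351.8  71.3]
(390.6, 153.6) [645.  338.9  79.3]
t=11.90 pos [603.5 348.4  82.8] jaw -172.4 -> t [-0.035 -0.001  0.251] spin -0.013 F [-0.   0.2  0.4] w 68.5 j6 -0.62
```

Tips sit about 13.5 mm below the TCP at this opening. I'll descend over the board fully open.

Call:
{"api": "play_rows", "payload": {
  "targets": [
    {"tx": -0.036, "ty": -0.001, "tz": 0.05, "spin": -0.012, "gripper": -1},
    {"tx": -0.036, "ty": -0.001, "tz": 0.15, "spin": -0.012, "gripper": -1},
    {"tx": -0.036, "ty": -0.001, "tz": 0.25, "spin": -0.012, "gripper": -1},
    {"tx": -0.036, "ty": -0.001, "tz": 0.263, "spin": -0.012, "gripper": -1},
    {"tx": -0.036, "ty": -0.001, "tz": 0.263, "spin": -0.012, "gripper": -1}
  ]
}}

```text
clock: 12.52
position: [602.5, 359.2, 16.7]
ee_rot: [0.756, -0.654, 0.0, -0.0]
contact_force: [-0.8, -0.2, 0.0]
gripper_width: 85.3
```

```bash
python3 -c "
from h import *
plan(602.5,357.2,16.5,188.2)
im=get_image('scene'); save(im,'c3.png',(90,230,310,450),5)"
```

```text
t=12.53 pos [602.5 359.2  16.7] jaw -171.8 -> t [0.008 0.001 0.001] spin 0.001 F [-0.8 -0.2  0. ] w 85.3 j6 -0.62
```

View pics/c3.png

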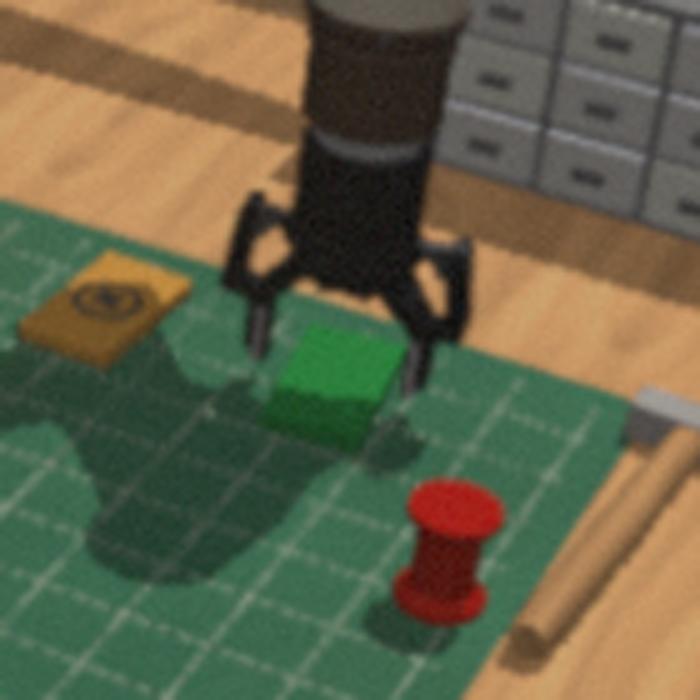

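The fingers straddle the board. Closing now.

Call:
{"api": "play_rows", "payload": {
  "targets": [
    {"tx": 0.008, "ty": 0, "tz": 0, "spin": 0, "gripper": 1},
    {"tx": 0.008, "ty": 0, "tz": 0, "spin": 0, "gripper": 1},
    {"tx": 0.008, "ty": 0, "tz": 0, "spin": 0, "gripper": 1},
    {"tx": 0.008, "ty": 0, "tz": 0, "spin": 0, "gripper": 1}
  ]
}}

```text
clock: 13.08
position: [603.4, 357.8, 18.5]
ee_rot: [0.756, -0.654, 0.0, -0.001]
contact_force: [0.4, -0.0, 5.5]
gripper_width: 59.6
```

```bash
python3 -c "
from h import *
plan(602.5,357.2,16.5,188.2)
im=get_image('scene'); save(im,'c4.png',(90,230,310,450),5)"
```

```text
t=13.07 pos [603.4 357.8  18.5] jaw -171.7 -> t [0.002 0.004 0.008] spin 0.002 F [ 0.4 -0.   5.5] w 59.6 j6 -0.62
```

View pics/c4.png

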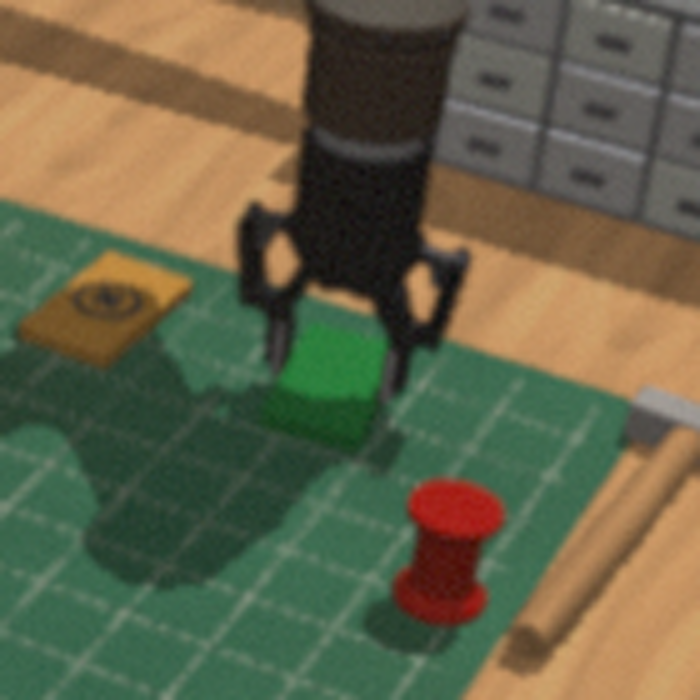

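Gripped: width 59.6, with the tips just touching the bench. I'll lift and re-check the bed pose after the push.

Call:
{"api": "play_rows", "payload": {
  "targets": [
    {"tx": 0, "ty": 0, "tz": -0.1, "spin": 0, "gripper": 1},
    {"tx": 0, "ty": 0, "tz": -0.25, "spin": 0, "gripper": 1},
    {"tx": 0, "ty": 0, "tz": -0.45, "spin": 0, "gripper": 1},
    {"tx": 0, "ty": 0, "tz": -0.45, "spin": 0, "gripper": 1}
  ]
}}

```text
clock: 13.62
position: [604.6, 358.9, 134.5]
ee_rot: [0.756, -0.654, 0.001, -0.005]
contact_force: [-0.2, 0.3, -1.0]
gripper_width: 59.6
```

```bash
python3 -c "
from h import *
p=j2w((-3,0.5,130))[0]; print(p); plan(*p,175.6)
im=get_image('top'); np.savez('t1.npz',**im)
overlay(im,[(j2w(q),(255,255,0)) for q in BED],'c5.png',(145,235,270,370),7)
im=get_image('scene'); save(im,'c6.png',(60,200,300,440),5)"
```

```text
[ 567.0284153  -210.34713509  130.        ]
t=13.62 pos [604.6 358.9 134.5] jaw -171.7 -> t [2.232e+00 4.770e-01 2.000e-03] spin 0.282 F [-0.2  0.3 -1. ] w 59.6 j6 -0.62
```

View pics/c5.png

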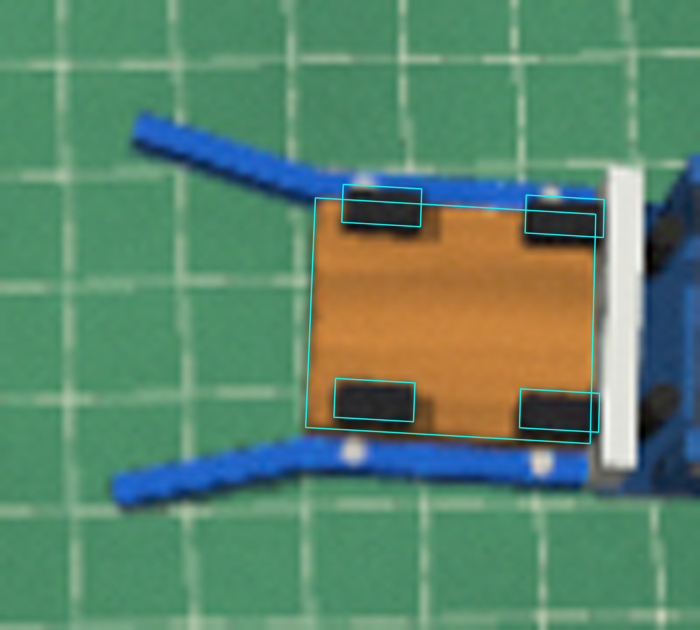

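View pics/c6.png

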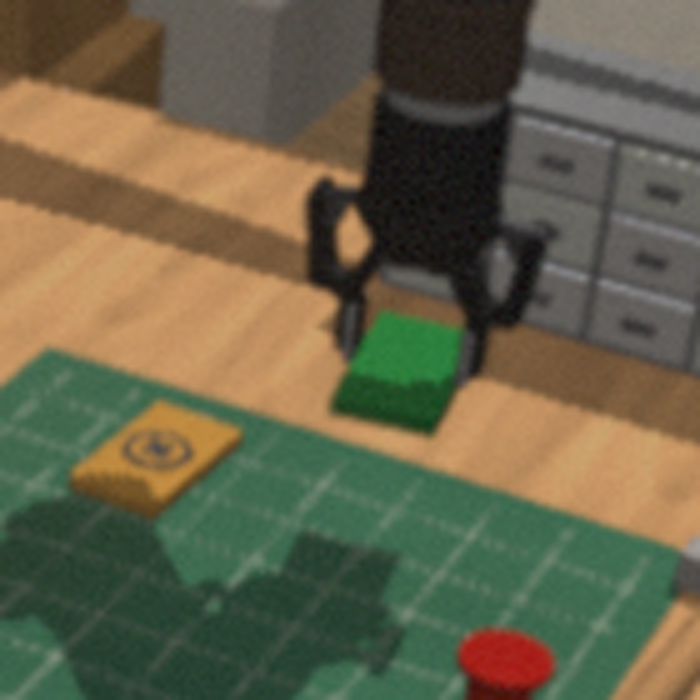

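The bed stays square at home and the board is held level. Carrying the board to the press.

Call:
{"api": "play_rows", "payload": {
  "targets": [
    {"tx": 0.2, "ty": 0.04, "tz": 0, "spin": 0.05, "gripper": 1},
    {"tx": 0.4, "ty": 0.08, "tz": 0, "spin": 0.1, "gripper": 1},
    {"tx": 0.6, "ty": 0.13, "tz": 0, "spin": 0.15, "gripper": 1},
    {"tx": 0.8, "ty": 0.17, "tz": 0, "spin": 0.2, "gripper": 1},
    {"tx": 1, "ty": 0.21, "tz": 0, "spin": 0.28, "gripper": 1}
  ]
}}

```text
clock: 14.35
position: [584.8, 100.3, 127.0]
ee_rot: [-0.679, 0.734, 0.001, -0.002]
contact_force: [0.2, -0.7, -0.4]
gripper_width: 59.3
```

Call:
{"api": "play_rows", "payload": {
  "targets": [
    {"tx": 0.2, "ty": 0, "tz": 0, "spin": 0, "gripper": 1},
    {"tx": 0.4, "ty": 0, "tz": 0, "spin": 0, "gripper": 1},
    {"tx": 0.6, "ty": 0, "tz": 0, "spin": 0, "gripper": 1},
    {"tx": 0.8, "ty": 0, "tz": 0, "spin": 0, "gripper": 1},
    {"tx": 1, "ty": 0, "tz": 0, "spin": 0, "gripper": 1},
    {"tx": 1, "ty": 0, "tz": 0, "spin": 0, "gripper": 1},
    {"tx": 1, "ty": 0, "tz": 0, "spin": 0, "gripper": 1}
  ]
}}

```text
clock: 15.22
position: [566.4, -147.0, 127.6]
ee_rot: [-0.679, 0.734, 0.001, -0.001]
contact_force: [0.1, 0.4, -1.5]
gripper_width: 59.4
```

```bash
python3 -c "
from h import *
p=j2w((-3,0.5,100))[0]; plan(*p,175.6)"
```

```text
t=15.22 pos [ 566.4 -147.   127.6] jaw 175.6 -> t [ 0.252 -0.022  0.11 ] spin -0.000 F [ 0.1  0.4 -1.5] w 59.4 j6 -0.10
```

Call:
{"api": "play_rows", "payload": {
  "targets": [
    {"tx": 0.15, "ty": -0.01, "tz": 0.03, "spin": 0, "gripper": 1},
    {"tx": 0.252, "ty": -0.022, "tz": 0.07, "spin": 0, "gripper": 1},
    {"tx": 0.252, "ty": -0.022, "tz": 0.11, "spin": 0, "gripper": 1},
    {"tx": 0.252, "ty": -0.022, "tz": 0.13, "spin": 0, "gripper": 1},
    {"tx": 0.252, "ty": -0.022, "tz": 0.13, "spin": 0, "gripper": 1}
  ]
}}

```text
clock: 15.85
position: [568.0, -209.0, 96.0]
ee_rot: [-0.68, 0.733, 0.001, -0.0]
contact_force: [-0.6, -0.9, -1.0]
gripper_width: 59.2
```

```bash
python3 -c "
from h import *
s=read_state(); print(w2j(s['position']).round(1))
p=j2w((-3,0.5,54.5))[0]; plan(*p,175.6)
im=get_image('top'); save(im,'d1.png',(145,235,270,370),7)
im=get_image('scene'); overlay(im,[],'d2.png',(160,300,180,330),4.5)"
```

```text
[[-4.4  1.3 96. ]]
t=15.85 pos [ 568. -209.   96.] jaw 175.7 -> t [0.006 0.003 0.166] spin 0.003 F [-0.6 -0.9 -1. ] w 59.2 j6 0.01
```

View pics/d1.png

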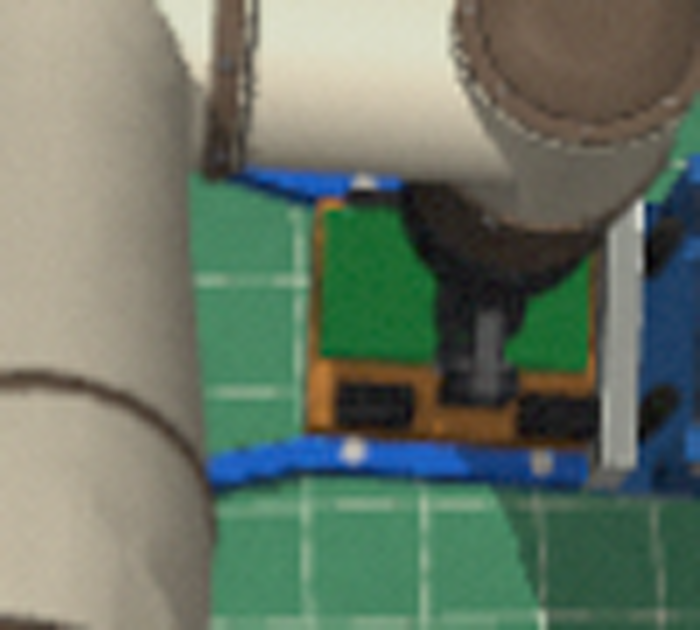

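View pics/d2.png

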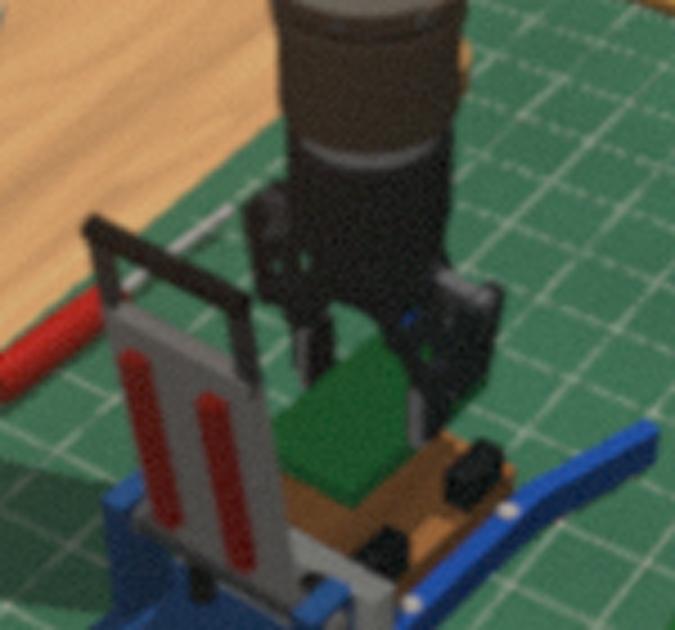

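```bash
python3 -c "
from h import *
im=dict(np.load('t1.npz'))
p=at_z(im,uvc([(319,357),(588,374),(325,205),(594,262)],(270,145),7),91); print(w2j(p).round(1))
r=at_z(im,uvc([(342,382),(412,385),(522,392),(600,396),(345,190),(420,194),(526,201),(602,205)],(270,145),7),59); print(w2j(r).round(1))"
```

```text
[[-59.2 -32.6  91. ]
 [ 50.4 -33.3  91. ]
 [-59.3  31.2  91. ]
 [ 51.7  13.7  91. ]]
[[-47.  -35.1  59. ]
 [-18.  -34.7  59. ]
 [ 27.8 -35.   59. ]
 [ 60.4 -34.8  59. ]
 [-49.   47.4  59. ]
 [-17.5  47.5  59. ]
 [ 27.2  47.2  59. ]
 [ 59.3  47.4  59. ]]
```

Measured in jig axes, the board's near edge is at y≈-33 against the rib's inner edge at -35. So it is centred within about 1 mm and its front end is about 9 mm short of the stop. I'll move 4 mm forward and lower.

Call:
{"api": "play_rows", "payload": {
  "targets": [
    {"tx": 0.016, "ty": 0.001, "tz": 0.03, "spin": 0, "gripper": 1},
    {"tx": 0.016, "ty": 0.001, "tz": 0.07, "spin": 0, "gripper": 1},
    {"tx": 0.016, "ty": 0.001, "tz": 0.11, "spin": 0, "gripper": 1},
    {"tx": 0.016, "ty": 0.001, "tz": 0.14, "spin": 0, "gripper": 1},
    {"tx": 0.016, "ty": 0.001, "tz": 0.155, "spin": 0, "gripper": 1},
    {"tx": 0.016, "ty": 0.001, "tz": 0.16, "spin": 0, "gripper": 1}
  ]
}}

```text
clock: 16.7
position: [567.5, -214.2, 56.2]
ee_rot: [-0.68, 0.733, 0.0, -0.0]
contact_force: [-0.4, 0.3, -1.0]
gripper_width: 59.4
```

```bash
python3 -c "
from h import *
s=read_state(); print(w2j(s['position']).round(1))
p=j2w((5,1,54.5))[0]; plan(*p,175.6)
im=get_image('scene'); overlay(im,[],'d3.png',(160,300,180,330),4.5)"
```

```text
[[ 0.8  1.3 56.2]]
t=16.70 pos [ 567.5 -214.2   56.2] jaw 175.6 -> t [0.017 0.001 0.007] spin 0.001 F [-0.4  0.3 -1. ] w 59.4 j6 0.02
```

View pics/d3.png

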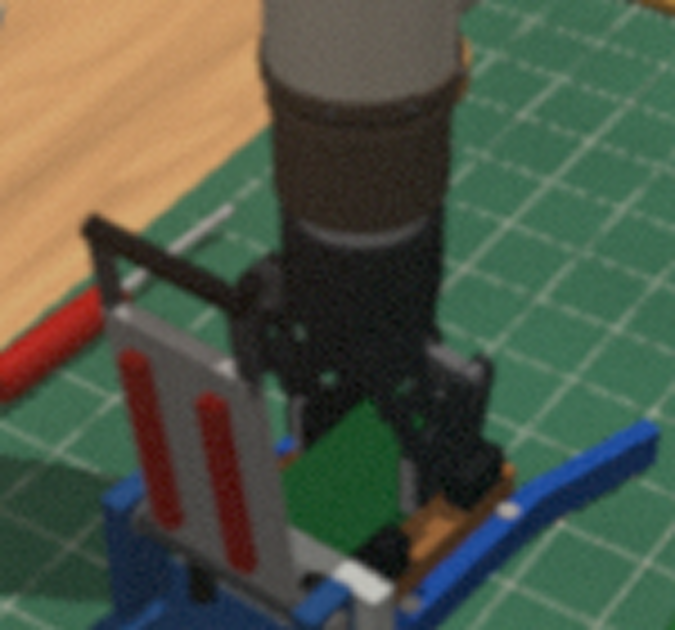

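It is in the channel with no side force. Now slide it to the stop.

Call:
{"api": "play_rows", "payload": {
  "targets": [
    {"tx": 0.01, "ty": 0.0, "tz": 0.003, "spin": 0, "gripper": 1},
    {"tx": 0.017, "ty": 0.0, "tz": 0.003, "spin": 0, "gripper": 1},
    {"tx": 0.022, "ty": 0.0, "tz": 0.003, "spin": 0, "gripper": 1},
    {"tx": 0.024, "ty": 0.0, "tz": 0.003, "spin": 0, "gripper": 1}
  ]
}}

```text
clock: 17.25
position: [567.2, -219.9, 55.9]
ee_rot: [-0.68, 0.734, -0.0, 0.0]
contact_force: [0.6, 2.5, -1.1]
gripper_width: 59.6
```

```bash
python3 -c "
from h import *
s=read_state(); print(w2j(s['position']).round(1))
p=j2w((5,1,54.5))[0]; plan(*p,175.6)"
```

```text
[[ 6.6  1.4 55.9]]
t=17.25 pos [ 567.2 -219.9   55.9] jaw 175.6 -> t [-0.006  0.002  0.006] spin 0.000 F [ 0.6  2.5 -1.1] w 59.6 j6 0.03
```

Call:
{"api": "play_rows", "payload": {
  "targets": [
    {"tx": 0.006, "ty": 0.0, "tz": 0.0, "spin": 0, "gripper": 1},
    {"tx": 0.012, "ty": 0.0, "tz": 0.0, "spin": 0, "gripper": 1},
    {"tx": 0.012, "ty": 0.0, "tz": 0.0, "spin": 0, "gripper": 1}
  ]
}}

```text
clock: 17.62
position: [567.3, -220.2, 55.8]
ee_rot: [-0.679, 0.734, 0.001, 0.001]
contact_force: [0.9, 13.2, 1.8]
gripper_width: 59.4
```

```bash
python3 -c "
from h import *
s=read_state(); print(w2j(s['position']).round(1))
p=j2w((5,1,54.5))[0]; plan(*p,175.6)"
```

```text
[[ 6.8  1.5 55.8]]
t=17.62 pos [ 567.3 -220.2   55.8] jaw 175.6 -> t [-0.007  0.002  0.005] spin -0.000 F [ 0.9 13.2  1.8] w 59.4 j6 0.03
```

Call:
{"api": "play_rows", "payload": {
  "targets": [
    {"tx": 0, "ty": 0.0, "tz": 0.006, "spin": 0, "gripper": 1},
    {"tx": -0.004, "ty": 0.0, "tz": 0.008, "spin": 0, "gripper": 1},
    {"tx": -0.004, "ty": 0.0, "tz": 0.008, "spin": 0, "gripper": -0.7},
    {"tx": -0.004, "ty": 0.0, "tz": 0.008, "spin": 0, "gripper": -0.8},
    {"tx": -0.004, "ty": 0.0, "tz": 0.0, "spin": 0, "gripper": -0.8},
    {"tx": -0.004, "ty": 0.0, "tz": -0.1, "spin": 0, "gripper": -0.8},
    {"tx": -0.05, "ty": 0.0, "tz": -0.3, "spin": 0, "gripper": -0.8},
    {"tx": -0.3, "ty": 0.05, "tz": -0.3, "spin": 0, "gripper": -0.8},
    {"tx": -0.5, "ty": 0.1, "tz": -0.3, "spin": 0, "gripper": -1},
    {"tx": -0.75, "ty": 0.15, "tz": -0.3, "spin": 0, "gripper": -1},
    {"tx": -1, "ty": 0.2, "tz": -0.3, "spin": 0, "gripper": -1},
    {"tx": -1, "ty": 0.2, "tz": -0.3, "spin": 0, "gripper": -1}
  ]
}}

```text
clock: 19.12
position: [535.9, 33.2, 131.3]
ee_rot: [-0.682, 0.732, -0.0, 0.0]
contact_force: [-0.0, 0.2, 0.4]
gripper_width: 85.5
```

```bash
python3 -c "
from h import *
plan(446.9,360.7,80,176.8)
im=get_image('top'); np.savez('t2.npz',**im)
save(im,'d5.png',(145,235,270,370),7)
im=get_image('scene'); overlay(im,[],'d6.png',(180,320,180,330),4.5)"
```

```text
t=19.12 pos [535.9  33.2 131.3] jaw 176.0 -> t [-1.282  0.447  0.205] spin -0.018 F [-0.   0.2  0.4] w 85.5 j6 -0.43
```

View pics/d5.png

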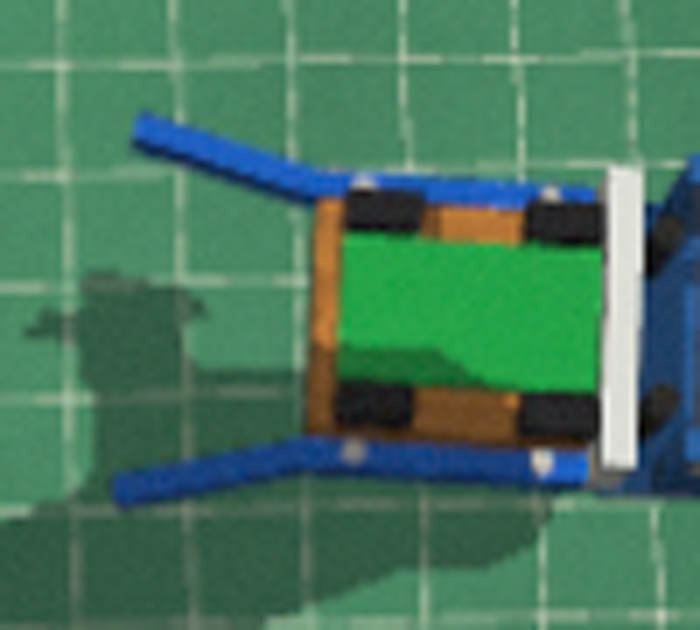

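View pics/d6.png

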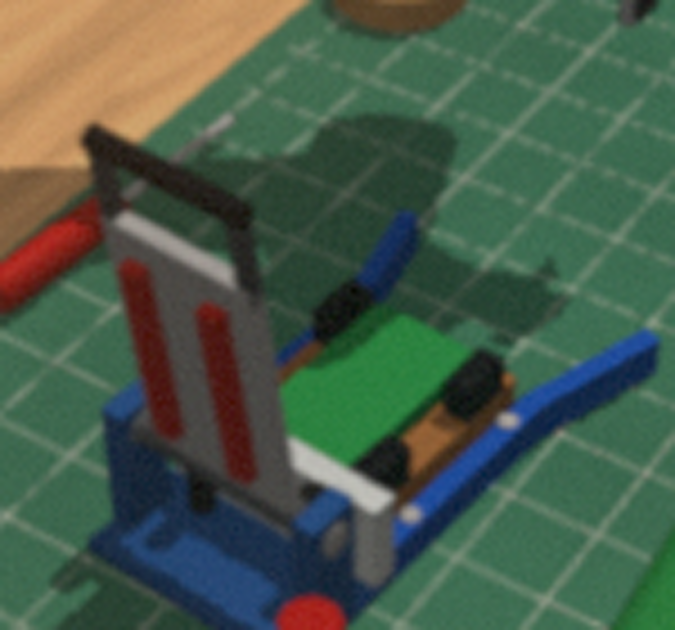

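The board lies flat between the ribs with its end at the stop. Next, the die.

Call:
{"api": "play_rows", "payload": {
  "targets": [
    {"tx": -0.24, "ty": 0.08, "tz": 0, "spin": 0, "gripper": -1},
    {"tx": -0.48, "ty": 0.16, "tz": 0, "spin": -0.02, "gripper": -1},
    {"tx": -0.72, "ty": 0.25, "tz": 0, "spin": -0.02, "gripper": -1},
    {"tx": -0.96, "ty": 0.34, "tz": 0.05, "spin": -0.02, "gripper": -1},
    {"tx": -1, "ty": 0.447, "tz": 0.15, "spin": -0.02, "gripper": -1},
    {"tx": -1, "ty": 0.447, "tz": 0.2, "spin": -0.02, "gripper": -1},
    {"tx": -1, "ty": 0.447, "tz": 0.2, "spin": -0.02, "gripper": -1}
  ]
}}

```text
clock: 20.1
position: [444.1, 286.1, 80.0]
ee_rot: [-0.685, 0.729, -0.0, -0.001]
contact_force: [1.0, 0.5, 1.2]
gripper_width: 85.7
```

```bash
python3 -c "
from h import *
plan(446.9,360.7,40,176.8)"
```

```text
t=20.10 pos [444.1 286.1  80. ] jaw 176.4 -> t [-0.299  0.007  0.159] spin -0.008 F [1.  0.5 1.2] w 85.7 j6 -0.94
```

Call:
{"api": "play_rows", "payload": {
  "targets": [
    {"tx": -0.2, "ty": 0.007, "tz": 0, "spin": -0.008, "gripper": -1},
    {"tx": -0.3, "ty": 0.007, "tz": 0.05, "spin": -0.008, "gripper": -1},
    {"tx": -0.3, "ty": 0.007, "tz": 0.13, "spin": -0.008, "gripper": -1},
    {"tx": -0.3, "ty": 0.007, "tz": 0.16, "spin": -0.008, "gripper": -1},
    {"tx": -0.3, "ty": 0.007, "tz": 0.16, "spin": -0.008, "gripper": -1}
  ]
}}

```text
clock: 20.72
position: [447.2, 361.6, 40.9]
ee_rot: [-0.687, 0.727, -0.0, -0.0]
contact_force: [0.4, 0.1, 0.2]
gripper_width: 85.5
```

```bash
python3 -c "
from h import *
plan(446.9,360.7,17.5,176.8)
im=get_image('scene'); save(im,'e1.png',(90,230,260,400),5)
im=get_image('top'); save(im,'e2.png',(190,270,100,180),7)"
```

```text
t=20.73 pos [447.2 361.6  40.9] jaw 176.8 -> t [0.004 0.001 0.094] spin 0.000 F [0.4 0.1 0.2] w 85.5 j6 -1.02
```

View pics/e1.png

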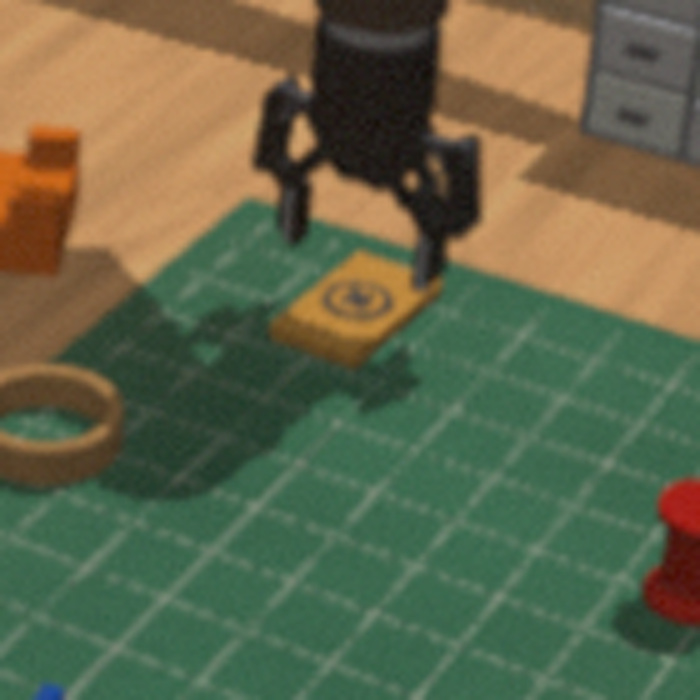

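Lined up over the die. Descend and close.

Call:
{"api": "play_rows", "payload": {
  "targets": [
    {"tx": 0.004, "ty": 0, "tz": 0.05, "spin": 0, "gripper": -1},
    {"tx": 0.004, "ty": 0, "tz": 0.092, "spin": 0, "gripper": -1},
    {"tx": 0.004, "ty": 0, "tz": 0.092, "spin": 0, "gripper": -1},
    {"tx": 0.004, "ty": 0, "tz": 0.092, "spin": 0, "gripper": 1},
    {"tx": 0.004, "ty": 0, "tz": 0.092, "spin": 0, "gripper": 1},
    {"tx": 0.004, "ty": 0, "tz": 0.092, "spin": 0, "gripper": 1},
    {"tx": 0.004, "ty": 0, "tz": 0.092, "spin": 0, "gripper": 1}
  ]
}}

```text
clock: 21.7
position: [446.7, 362.1, 19.1]
ee_rot: [-0.688, 0.726, -0.0, 0.001]
contact_force: [-0.6, -0.4, 6.3]
gripper_width: 58.4
```

```bash
python3 -c "
from h import *
plan(446.9,360.7,17.5,176.8)"
```

```text
t=21.70 pos [446.7 362.1  19.1] jaw 176.9 -> t [ 0.006 -0.001  0.006] spin 0.003 F [-0.6 -0.4  6.3] w 58.4 j6 -1.02
```

Call:
{"api": "play_rows", "payload": {
  "targets": [
    {"tx": 0, "ty": 0, "tz": -0.1, "spin": 0, "gripper": 1},
    {"tx": 0, "ty": 0, "tz": -0.25, "spin": 0, "gripper": 1},
    {"tx": 0, "ty": 0, "tz": -0.47, "spin": 0, "gripper": 1},
    {"tx": 0, "ty": 0, "tz": -0.47, "spin": 0, "gripper": 1}
  ]
}}

```text
clock: 22.2
position: [447.9, 363.8, 139.6]
ee_rot: [-0.688, 0.726, 0.001, 0.005]
contact_force: [0.6, -0.4, -4.1]
gripper_width: 58.4
```

```bash
python3 -c "
from h import *
p=j2w((-1,1.2,135))[0]; plan(*p,175.6)
im=get_image('scene'); save(im,'e3.png',(60,200,260,400),5)"
```

```text
t=22.20 pos [447.9 363.8 139.6] jaw 176.9 -> t [ 2.276 -0.601  0.003] spin 0.030 F [ 0.6 -0.4 -4.1] w 58.4 j6 -1.02
```

View pics/e3.png

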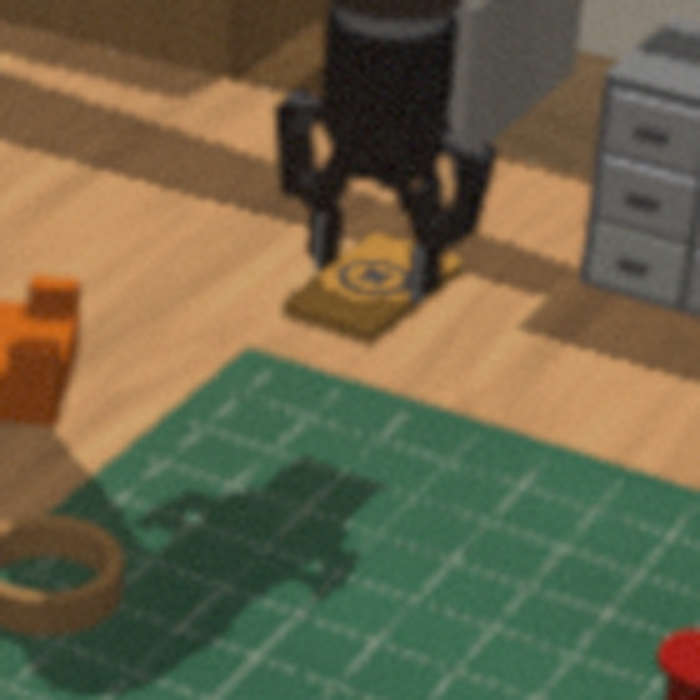

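The die is held level (4.1 N, matching 0.45 kg). Carrying it over.

Call:
{"api": "play_rows", "payload": {
  "targets": [
    {"tx": 0.2, "ty": -0.05, "tz": 0, "spin": 0.03, "gripper": 1},
    {"tx": 0.4, "ty": -0.11, "tz": 0, "spin": 0.03, "gripper": 1},
    {"tx": 0.6, "ty": -0.16, "tz": 0, "spin": 0.03, "gripper": 1},
    {"tx": 0.8, "ty": -0.22, "tz": 0, "spin": 0.03, "gripper": 1},
    {"tx": 1, "ty": -0.27, "tz": 0, "spin": 0.03, "gripper": 1}
  ]
}}

```text
clock: 22.88
position: [498.6, 106.1, 132.9]
ee_rot: [-0.679, 0.734, 0.001, -0.002]
contact_force: [1.5, 0.3, -3.3]
gripper_width: 58.2
```

Call:
{"api": "play_rows", "payload": {
  "targets": [
    {"tx": 0.2, "ty": -0.06, "tz": 0, "spin": 0, "gripper": 1},
    {"tx": 0.4, "ty": -0.12, "tz": 0, "spin": 0, "gripper": 1},
    {"tx": 0.6, "ty": -0.18, "tz": 0, "spin": 0, "gripper": 1},
    {"tx": 0.8, "ty": -0.24, "tz": 0, "spin": 0, "gripper": 1},
    {"tx": 1, "ty": -0.3, "tz": 0, "spin": 0, "gripper": 1},
    {"tx": 1, "ty": -0.3, "tz": 0, "spin": 0, "gripper": 1},
    {"tx": 1, "ty": -0.3, "tz": 0, "spin": 0, "gripper": 1}
  ]
}}

```text
clock: 23.75
position: [553.8, -146.7, 132.9]
ee_rot: [-0.679, 0.734, 0.002, -0.002]
contact_force: [0.9, 0.8, -3.9]
gripper_width: 58.3
```

```bash
python3 -c "
from h import *
p=j2w((-1,1.2,110))[0]; plan(*p,175.6)"
```

```text
t=23.75 pos [ 553.8 -146.7  132.9] jaw 175.5 -> t [ 0.258 -0.076  0.091] spin -0.003 F [ 0.9  0.8 -3.9] w 58.3 j6 -0.10
```

Call:
{"api": "play_rows", "payload": {
  "targets": [
    {"tx": 0.15, "ty": -0.05, "tz": 0, "spin": 0, "gripper": 1},
    {"tx": 0.258, "ty": -0.076, "tz": 0.05, "spin": 0, "gripper": 1},
    {"tx": 0.258, "ty": -0.076, "tz": 0.1, "spin": 0, "gripper": 1},
    {"tx": 0.258, "ty": -0.076, "tz": 0.1, "spin": 0, "gripper": 1},
    {"tx": 0.258, "ty": -0.076, "tz": 0.1, "spin": 0, "gripper": 1}
  ]
}}

```text
clock: 24.38
position: [569.6, -211.3, 110.4]
ee_rot: [-0.68, 0.733, 0.0, -0.0]
contact_force: [0.3, -0.0, -3.5]
gripper_width: 58.3
```

```bash
python3 -c "
from h import *
s=read_state(); print(w2j(s['position']).round(1))
p=j2w((-1,1.2,70))[0]; plan(*p,175.6)
im=get_image('top'); np.savez('t3.npz',**im); save(im,'e4.png',(145,235,270,370),7)
im=get_image('scene'); overlay(im,[],'e5.png',(160,300,180,330),4.5)"
```

```text
[[ -2.3   3.1 110.4]]
t=24.38 pos [ 569.6 -211.3  110.4] jaw 175.7 -> t [0.005 0.008 0.162] spin 0.001 F [ 0.3 -0.  -3.5] w 58.3 j6 0.01
```

View pics/e4.png

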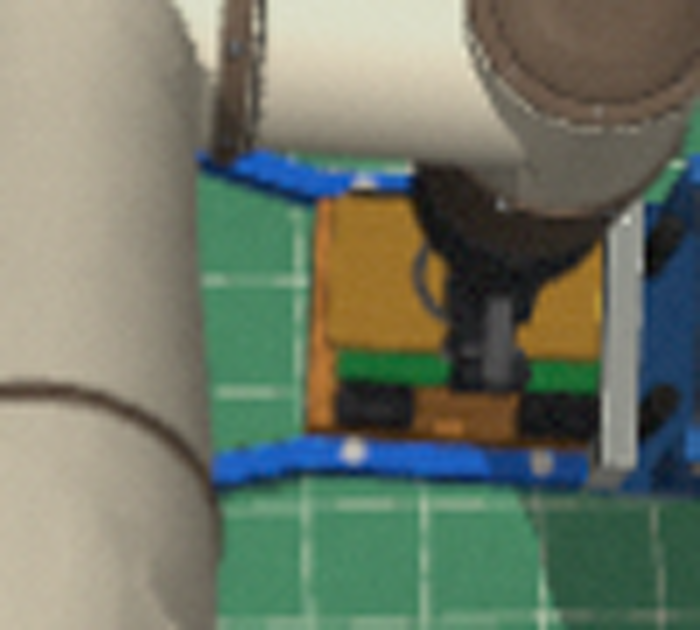

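View pics/e5.png

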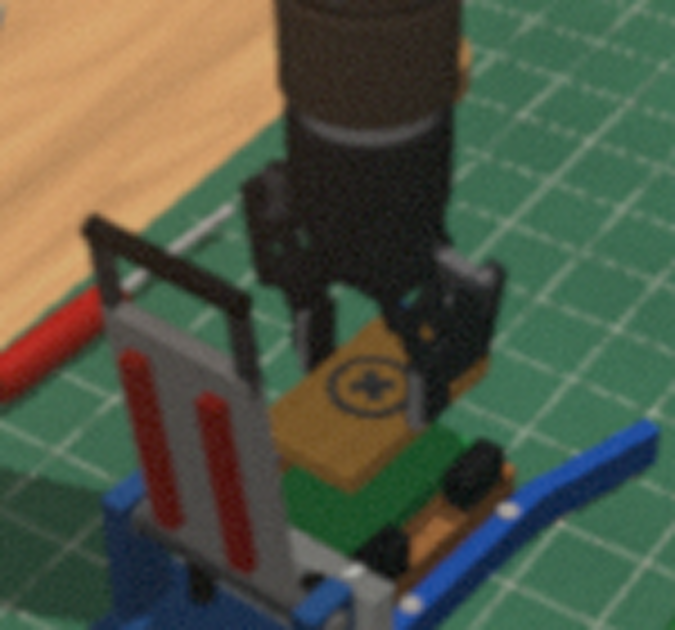

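```bash
python3 -c "
from h import *
im=dict(np.load('t3.npz'))
p=at_z(im,uvc([(327,346),(600,361),(332,200),(604,258)],(270,145),7),103.4); print(w2j(p).round(1))
im=dict(np.load('t2.npz'))
p=at_z(im,uvc([(337,240),(602,247),(336,384),(600,391)],(270,145),7),[50]*4); print(w2j(p).round(1))"
```

```text
[[-57.  -30.9 103.4]
 [ 53.3 -30.6 103.4]
 [-57.4  30.  103.4]
 [ 53.9  12.3 103.4]]
[[-50.9  28.   50. ]
 [ 61.1  31.6  50. ]
 [-48.8 -34.   50. ]
 [ 61.7 -30.6  50. ]]
```

The die is square. It needs -2 mm in y, and its front end is about 7 mm short of the stop. Lowering.

Call:
{"api": "play_rows", "payload": {
  "targets": [
    {"tx": 0.01, "ty": 0.008, "tz": 0.03, "spin": 0, "gripper": 1},
    {"tx": 0.01, "ty": 0.008, "tz": 0.07, "spin": 0, "gripper": 1},
    {"tx": 0.01, "ty": 0.008, "tz": 0.11, "spin": 0, "gripper": 1},
    {"tx": 0.01, "ty": 0.008, "tz": 0.135, "spin": 0, "gripper": 1},
    {"tx": 0.01, "ty": 0.008, "tz": 0.15, "spin": 0, "gripper": 1},
    {"tx": 0.01, "ty": 0.008, "tz": 0.155, "spin": 0, "gripper": 1}
  ]
}}

```text
clock: 25.22
position: [567.3, -214.8, 71.3]
ee_rot: [-0.679, 0.734, 0.0, -0.0]
contact_force: [-0.2, 0.3, -3.4]
gripper_width: 57.9
```

```bash
python3 -c "
from h import *
s=read_state(); print(w2j(s['position']).round(1))
p=j2w((5,1.2,69.5))[0]; plan(*p,175.6)
im=get_image('scene'); overlay(im,[],'e6.png',(160,300,180,330),4.5)"
```

```text
[[ 1.5  1.2 71.3]]
t=25.23 pos [ 567.3 -214.8   71.3] jaw 175.6 -> t [ 0.014 -0.     0.007] spin -0.001 F [-0.2  0.3 -3.4] w 57.9 j6 0.02
```

View pics/e6.png

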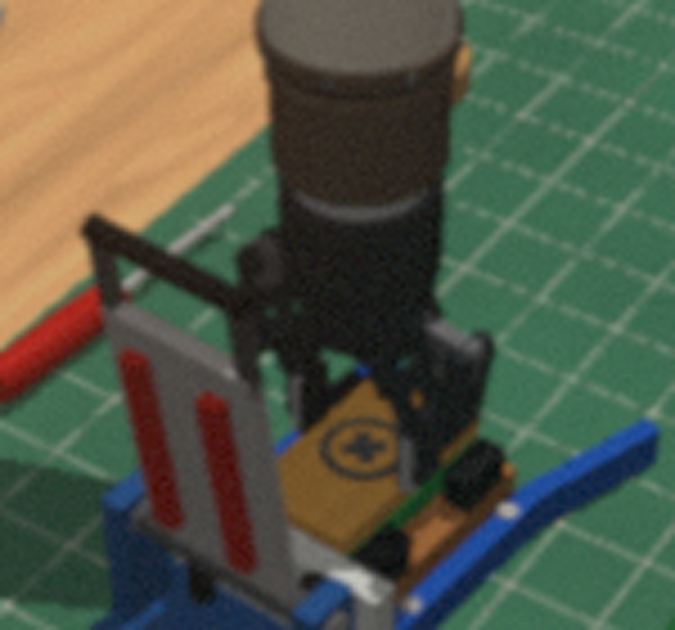

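Call:
{"api": "play_rows", "payload": {
  "targets": [
    {"tx": 0.01, "ty": 0.0, "tz": 0.003, "spin": 0, "gripper": 1},
    {"tx": 0.017, "ty": 0.0, "tz": 0.003, "spin": 0, "gripper": 1},
    {"tx": 0.022, "ty": 0.0, "tz": 0.003, "spin": 0, "gripper": 1},
    {"tx": 0.026, "ty": 0.0, "tz": 0.003, "spin": 0, "gripper": 1},
    {"tx": 0.026, "ty": 0.0, "tz": 0.003, "spin": 0, "gripper": 1}
  ]
}}

```text
clock: 25.9
position: [567.2, -219.5, 70.9]
ee_rot: [-0.679, 0.734, 0.0, 0.001]
contact_force: [1.2, 8.2, -2.6]
gripper_width: 58.8
```

```bash
python3 -c "
from h import *
s=read_state(); print(w2j(s['position']).round(1))
p=j2w((5,1.2,69.5))[0]; plan(*p,175.6)"
```

```text
[[ 6.1  1.4 70.9]]
t=25.90 pos [ 567.2 -219.5   70.9] jaw 175.5 -> t [-0.004  0.001  0.006] spin -0.002 F [ 1.2  8.2 -2.6] w 58.8 j6 0.03
```

Touching the stop. Lower the last bit, press, release, retreat.

Call:
{"api": "play_rows", "payload": {
  "targets": [
    {"tx": 0.003, "ty": 0, "tz": 0.004, "spin": 0, "gripper": 1},
    {"tx": 0.003, "ty": 0.0, "tz": 0.008, "spin": 0, "gripper": 1},
    {"tx": 0.003, "ty": 0.0, "tz": 0.009, "spin": 0, "gripper": 1}
  ]
}}

```text
clock: 26.28
position: [567.3, -219.5, 70.0]
ee_rot: [-0.679, 0.734, 0.001, 0.001]
contact_force: [-2.1, 12.7, 5.8]
gripper_width: 58.4
```

```bash
python3 -c "
from h import *
s=read_state(); print(w2j(s['position']).round(1))
p=j2w((5,1.2,69.5))[0]; plan(*p,175.6)"
```

```text
[[ 6.1  1.5 70. ]]
t=26.27 pos [ 567.3 -219.5   70. ] jaw 175.5 -> t [-0.005  0.001  0.002] spin -0.001 F [-2.1 12.7  5.8] w 58.4 j6 0.03
```

Call:
{"api": "play_rows", "payload": {
  "targets": [
    {"tx": -0.006, "ty": 0, "tz": 0, "spin": 0, "gripper": -0.7},
    {"tx": -0.006, "ty": 0.0, "tz": 0, "spin": 0, "gripper": -0.8},
    {"tx": -0.006, "ty": 0.0, "tz": -0.01, "spin": 0, "gripper": -0.8},
    {"tx": -0.006, "ty": 0.0, "tz": -0.1, "spin": 0, "gripper": -0.8},
    {"tx": -0.1, "ty": 0.05, "tz": -0.3, "spin": 0.1, "gripper": -0.5},
    {"tx": -0.3, "ty": 0.1, "tz": -0.5, "spin": 0.25, "gripper": 0},
    {"tx": -0.5, "ty": 0.1, "tz": -0.7, "spin": 0.45, "gripper": 0},
    {"tx": -0.7, "ty": 0.1, "tz": -0.9, "spin": 0.65, "gripper": 0},
    {"tx": -0.7, "ty": 0.1, "tz": -1, "spin": 0.85, "gripper": 0},
    {"tx": -0.7, "ty": 0.1, "tz": -1, "spin": 1, "gripper": 0.1},
    {"tx": -0.7, "ty": 0.1, "tz": -1, "spin": 1, "gripper": 0.1}
  ]
}}

```text
clock: 27.65
position: [555.3, -45.7, 319.1]
ee_rot: [-0.347, 0.938, -0.0, 0.001]
contact_force: [-0.8, 0.1, -0.3]
gripper_width: 38.6
```

```bash
python3 -c "
from h import *
p=j2w((110,0,350))[0]; plan(*p,85.6)
im=get_image('top'); np.savez('t4.npz',**im)
save(im,'f1.png',(130,250,270,430),4.5)
im=get_image('scene');np.savez('s4.npz',**im); overlay(im,[],'f2.png',(180,320,180,330),4.5)"
```

```text
t=27.65 pos [555.3 -45.7 319.1] jaw 130.6 -> t [ 0.714 -0.849 -0.124] spin 1.001 F [-0.8  0.1 -0.3] w 38.6 j6 -1.07
```

View pics/f1.png

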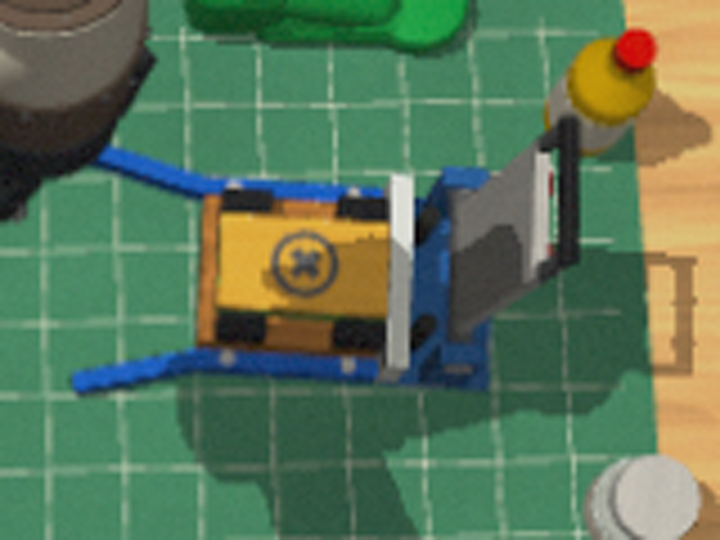

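View pics/f2.png

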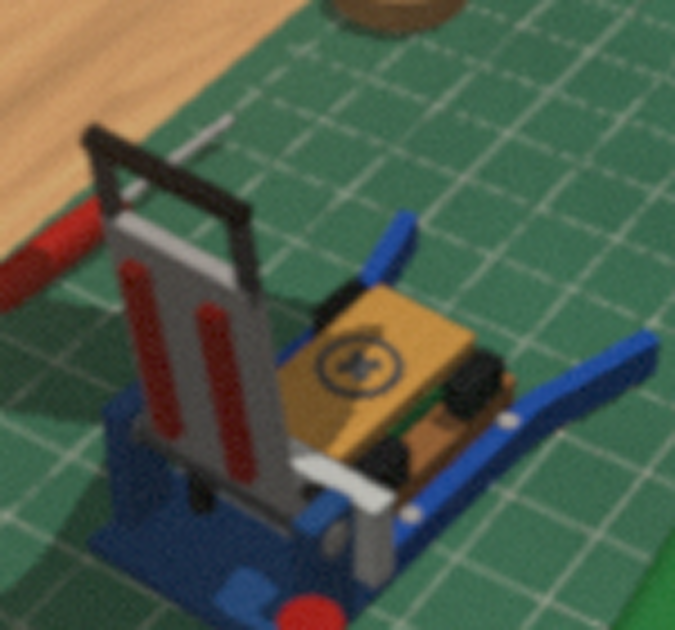

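The die lies square on the board against the stop. Bar: top crop (570,190), scene crop (168,172). I'll triangulate it.

```bash
python3 -c "
from h import *
a=dict(np.load('t4.npz')); b=dict(np.load('s4.npz'))
def tri(ua,ub):
  ua=uvc([ua],(270,130),4.5); ub=uvc([ub],(180,180),4.5)
  P=[];
  L=[(at_z(i,u,0)[0],at_z(i,u,300)[0]) for i,u in((a,ua),(b,ub))]
  A=np.zeros((3,3));r=np.zeros(3)
  for p,q in L:
    d=(q-p)/np.linalg.norm(q-p); M=np.eye(3)-np.outer(d,d); A+=M; r+=M@p
  X=np.linalg.solve(A,r); print(X.round(1), w2j(X).round(1), [round(np.linalg.norm(np.cross(X-p,(q-p)/np.linalg.norm(q-p))),1) for p,q in L])
tri((569,190),(168,172)); tri((568,262),(95,136)); tri((571,120),(243,212))
C=cloud(a)
for u,v in [(569,190),(569,160),(568,230)]:
  q=uvc([(u,v)],(270,130),4.5)[0].round().astype(int); print(C[q[1],q[0]].round(1), w2j(C[q[1],q[0]]).round(1))
"
```

```text
[ 556.7 -342.7  265.6] [[129.8   0.3 265.6]] [np.float64(1.5), np.float64(1.5)]
[ 515.7 -339.3  264.2] [[129.5 -40.8 264.2]] [np.float64(1.7), np.float64(1.7)]
[ 597.3 -346.9  266.2] [[130.8  41.1 266.2]] [np.float64(1.3), np.float64(1.3)]
[ 553.7 -342.2  270.5] [[129.5  -2.7 270.5]]
[ 572.2 -343.7  269.9] [[129.6  15.9 269.9]]
[ 531.  -341.2  268.1] [[130.2 -25.4 268.1]]
```

Bar at jig (130, 0, 264), so the cover angle is about 1.70 rad and the radius 195 mm, which agrees with the given data. Moving above it with the jaws along jig x.

```bash
python3 -c "
from h import *
p=j2w((130,1.5,332))[0]; plan(*p,85.6)"
```

```text
t=27.75 pos [555.  -46.1 318. ] jaw 130.6 -> t [ 0.765 -0.909 -0.056] spin 1.001 F [ 0.4 -0.5 -0.2] w 38.3 j6 -1.07
```

Call:
{"api": "play_rows", "payload": {
  "targets": [
    {"tx": 0, "ty": 0, "tz": -0.06, "spin": 0.2, "gripper": 0.1},
    {"tx": 0.15, "ty": -0.18, "tz": -0.08, "spin": 0.4, "gripper": 0.1},
    {"tx": 0.3, "ty": -0.36, "tz": -0.08, "spin": 0.6, "gripper": 0.1},
    {"tx": 0.45, "ty": -0.54, "tz": -0.08, "spin": 0.8, "gripper": 0.1},
    {"tx": 0.6, "ty": -0.72, "tz": -0.08, "spin": 1, "gripper": 0.1},
    {"tx": 0.7, "ty": -0.84, "tz": -0.08, "spin": 1, "gripper": 0.1},
    {"tx": 0.765, "ty": -0.909, "tz": -0.07, "spin": 1, "gripper": 0.1},
    {"tx": 0.765, "ty": -0.909, "tz": -0.06, "spin": 1, "gripper": 0.1},
    {"tx": 0.765, "ty": -0.909, "tz": -0.06, "spin": 1, "gripper": 0.1}
  ]
}}

```text
clock: 28.88
position: [557.7, -341.9, 333.0]
ee_rot: [0.038, 0.999, 0.0, -0.001]
contact_force: [0.1, 0.8, 0.5]
gripper_width: 38.2
```

```bash
python3 -c "
from h import *
p=j2w((130,1.5,262))[0]; plan(*p,85.6); print(w2j(read_state()['position']).round(1))
im=get_image('scene'); overlay(im,[],'g1.png',(120,260,160,310),4.5)
im=get_image('top'); overlay(im,[],'g2.png',(130,250,270,430),4.5)"
```

```text
t=28.88 pos [ 557.7 -341.9  333. ] jaw 85.6 -> t [-0.001 -0.005  0.284] spin 0.000 F [0.1 0.8 0.5] w 38.2 j6 -1.34
[[128.8   1.3 333. ]]
```

View pics/g1.png

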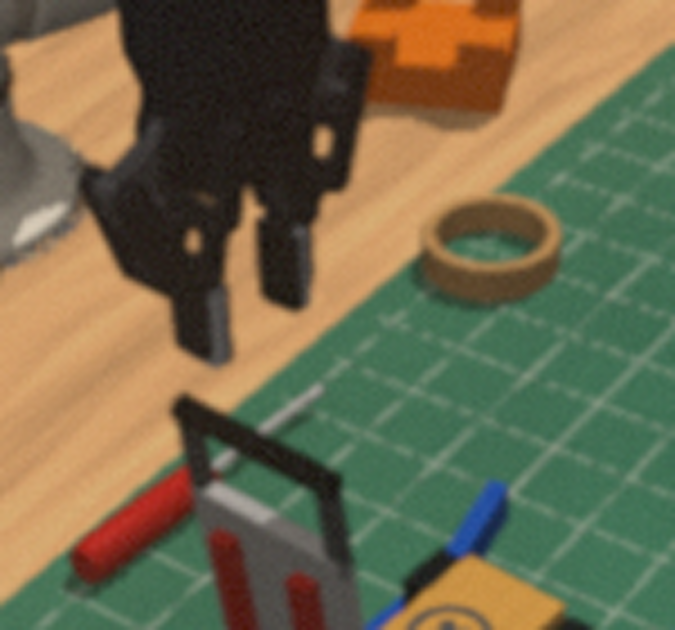

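View pics/g2.png

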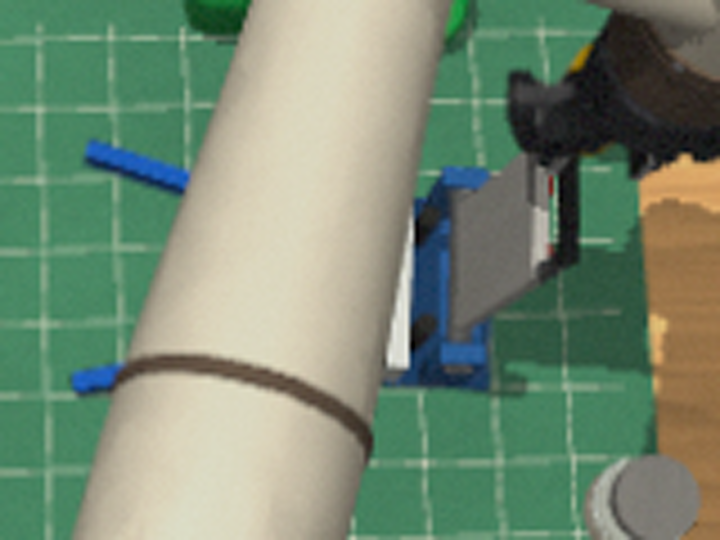

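Call:
{"api": "play_rows", "payload": {
  "targets": [
    {"tx": 0, "ty": -0.004, "tz": 0.08, "spin": 0, "gripper": 0.1},
    {"tx": 0, "ty": -0.004, "tz": 0.16, "spin": 0, "gripper": 0.1},
    {"tx": 0, "ty": -0.004, "tz": 0.2, "spin": 0, "gripper": 0.1},
    {"tx": 0, "ty": -0.004, "tz": 0.2, "spin": 0, "gripper": 0.1}
  ]
}}

```text
clock: 29.48
position: [557.8, -343.0, 283.3]
ee_rot: [0.038, 0.999, 0.0, -0.0]
contact_force: [-0.5, 0.8, -0.4]
gripper_width: 38.4
```

```bash
python3 -c "
from h import *
p=j2w((130,1.5,262))[0]; plan(*p,85.6); print(w2j(read_state()['position']).round(1))
im=get_image('scene'); overlay(im,[],'g3.png',(120,260,160,310),4.5)"
```

```text
t=29.48 pos [ 557.8 -343.   283.3] jaw 85.6 -> t [-0.    -0.     0.085] spin 0.000 F [-0.5  0.8 -0.4] w 38.4 j6 -1.34
[[129.9   1.5 283.3]]
```

View pics/g3.png

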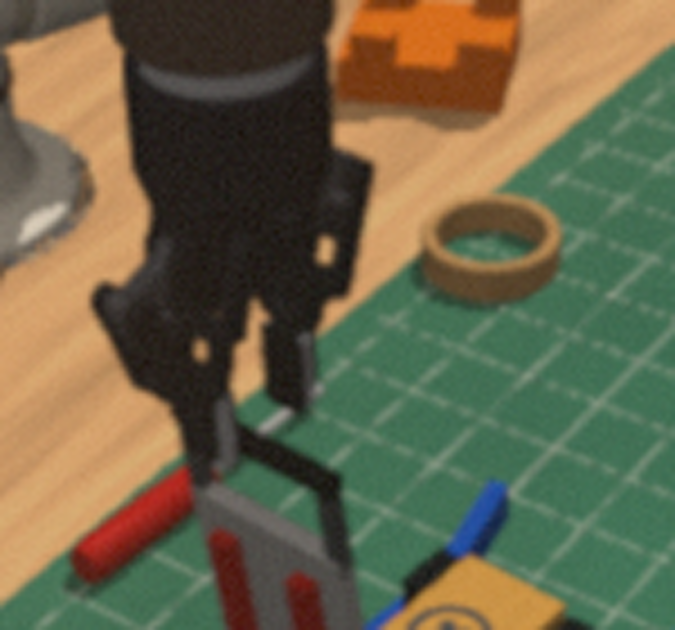

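The fingers straddle the bar. Go down the last 20 mm and close.

Call:
{"api": "play_rows", "payload": {
  "targets": [
    {"tx": 0, "ty": 0, "tz": 0.05, "spin": 0, "gripper": 0.1},
    {"tx": 0, "ty": 0, "tz": 0.085, "spin": 0, "gripper": 0.1},
    {"tx": 0, "ty": 0, "tz": 0.085, "spin": 0, "gripper": 0.5},
    {"tx": 0, "ty": 0, "tz": 0.085, "spin": 0, "gripper": 1},
    {"tx": 0, "ty": 0, "tz": 0.085, "spin": 0, "gripper": 1}
  ]
}}

```text
clock: 30.15
position: [557.6, -343.5, 262.1]
ee_rot: [0.039, 0.999, 0.0, -0.0]
contact_force: [-0.7, 0.9, -1.8]
gripper_width: 9.5
```

```bash
python3 -c "
from h import *
p=j2w((130,1.5,262))[0]; plan(*p,85.6); print(w2j(read_state()['position']).round(1))
im=get_image('scene'); overlay(im,[],'g4.png',(120,260,160,310),4.5)"
```

```text
t=30.15 pos [ 557.6 -343.5  262.1] jaw 85.5 -> t [-0.001  0.002  0.001] spin -0.001 F [-0.7  0.9 -1.8] w 9.5 j6 -1.34
[[130.5   1.3 262.1]]
```

View pics/g4.png

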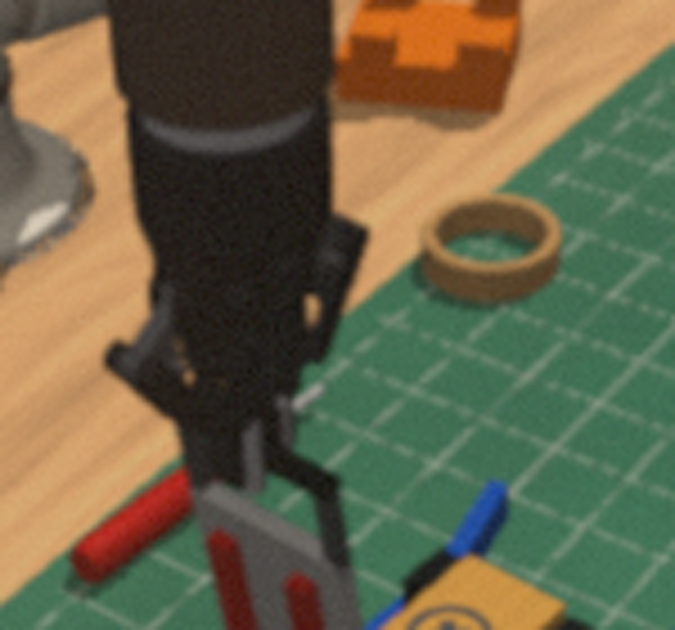

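The bar is held. Computing the arc waypoints.

```bash
python3 -c "
import numpy as np
for a,b,n in ((1.70,0.85,8),(0.85,0.1,9)):
  for t in np.linspace(a,b,n+1)[1:]:
    print(round(t,2), round(195*(np.cos(t)-np.cos(a))/250,3), round(195*(np.sin(a)-np.sin(t))/250,3))
"
```

```text
1.59 0.083 -0.006
1.49 0.165 -0.004
1.38 0.247 0.007
1.27 0.328 0.027
1.17 0.406 0.056
1.06 0.48 0.092
0.96 0.55 0.136
0.85 0.615 0.187
0.77 0.047 0.045
0.68 0.09 0.094
0.6 0.129 0.146
0.52 0.163 0.201
0.43 0.193 0.258
0.35 0.218 0.319
0.27 0.238 0.38
0.18 0.252 0.444
0.1 0.261 0.508
```

Call:
{"api": "play_rows", "payload": {
  "targets": [
    {"tx": 0, "ty": 0.083, "tz": -0.006, "spin": 0, "gripper": 1},
    {"tx": 0, "ty": 0.165, "tz": -0.004, "spin": 0, "gripper": 1},
    {"tx": 0, "ty": 0.247, "tz": 0.007, "spin": 0, "gripper": 1},
    {"tx": 0, "ty": 0.328, "tz": 0.027, "spin": 0, "gripper": 1},
    {"tx": 0, "ty": 0.328, "tz": 0.027, "spin": 0, "gripper": 1}
  ]
}}

```text
clock: 30.82
position: [564.6, -259.5, 256.9]
ee_rot: [0.038, 0.999, 0.001, 0.001]
contact_force: [-1.6, 3.8, 7.1]
gripper_width: 9.8
```

```bash
python3 -c "
from h import *
p=j2w((105-195*np.cos(.85),1.3,70-1.5+195*np.sin(.85)))[0]; plan(*p,85.6); print(w2j(read_state()['position']).round(1))
im=get_image('scene'); overlay(im,[],'g5.png',(120,280,160,320),4.2)"
```

```text
t=30.82 pos [ 564.6 -259.5  256.9] jaw 85.7 -> t [0.002 0.279 0.168] spin 0.002 F [-1.6  3.8  7.1] w 9.8 j6 -1.47
[[ 46.2   1.9 256.9]]
```

View pics/g5.png

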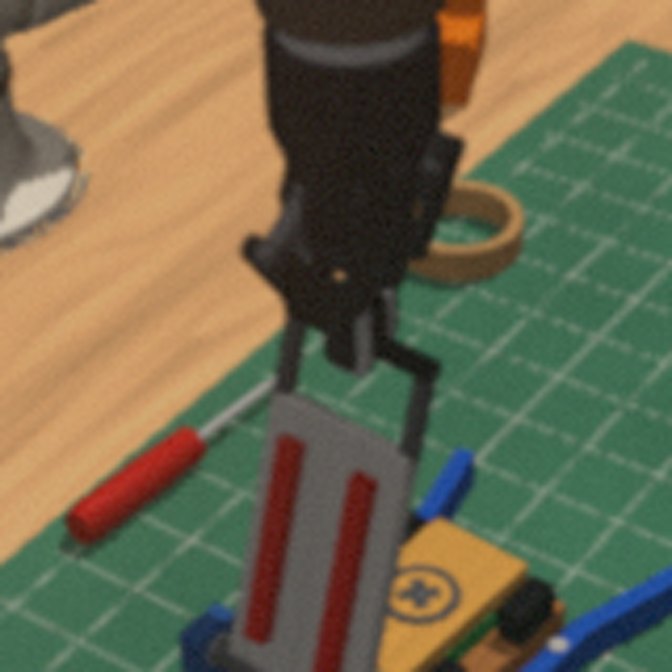

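It's following the arc with low forces. Next stretch.

```bash
python3 -c "
import numpy as np
x0,z0=46.2,256.9
for t in np.linspace(1.264,.26,11)[1:]:
    print(round(t,2), round((x0-(105-195*np.cos(t)))/250,3), round((z0-(69+195*np.sin(t)))/250,3))
"
```

```text
1.16 0.074 0.035
1.06 0.144 0.07
0.96 0.21 0.111
0.86 0.272 0.159
0.76 0.329 0.213
0.66 0.38 0.272
0.56 0.425 0.336
0.46 0.463 0.405
0.36 0.495 0.477
0.26 0.519 0.551
```

Call:
{"api": "play_rows", "payload": {
  "targets": [
    {"tx": 0, "ty": 0.074, "tz": 0.033, "spin": 0, "gripper": 1},
    {"tx": 0, "ty": 0.144, "tz": 0.07, "spin": 0, "gripper": 1},
    {"tx": 0, "ty": 0.21, "tz": 0.111, "spin": 0, "gripper": 1},
    {"tx": 0, "ty": 0.272, "tz": 0.159, "spin": 0, "gripper": 1},
    {"tx": 0, "ty": 0.329, "tz": 0.213, "spin": 0, "gripper": 1},
    {"tx": 0, "ty": 0.38, "tz": 0.272, "spin": 0, "gripper": 1},
    {"tx": 0, "ty": 0.425, "tz": 0.336, "spin": 0, "gripper": 1},
    {"tx": 0, "ty": 0.463, "tz": 0.405, "spin": 0, "gripper": 1},
    {"tx": 0, "ty": 0.463, "tz": 0.405, "spin": 0, "gripper": 1}
  ]
}}

```text
clock: 32.0
position: [574.2, -143.9, 153.0]
ee_rot: [0.038, 0.999, 0.002, 0.001]
contact_force: [3.5, 3.0, -2.9]
gripper_width: 9.9
```

```bash
python3 -c "
from h import *
s=read_state(); q=w2j(s['position'])[0]; print(q.round(1), s['contact_force'].round(1), s['gripper_width'])
th=np.arccos((105-q[0])/195); print(th, 70+195*np.sin(th))
for t in np.linspace(th,0,13)[1:]: print(round(t,2), round((q[0]-(105-195*np.cos(t)))/250,3), round(195*(np.sin(th)-np.sin(t))/250,3))
im=get_image('scene'); overlay(im,[],'g6.png',(140,300,160,320),4.2)"
```

```text
[-69.8   2.5 153. ] [ 3.5  3.  -2.9] 9.922092565755179
0.45863314863009497 156.33096980032087
0.42 0.013 0.027
0.38 0.024 0.054
0.34 0.035 0.082
0.31 0.044 0.111
0.27 0.053 0.139
0.23 0.06 0.168
0.19 0.066 0.197
0.15 0.072 0.227
0.11 0.075 0.256
0.08 0.078 0.286
0.04 0.08 0.316
0.0 0.081 0.345
```

View pics/g6.png

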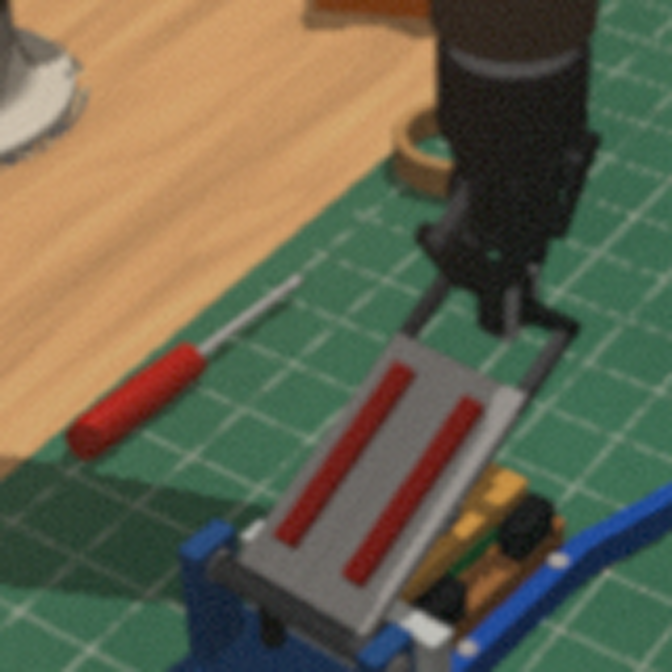

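Call:
{"api": "play_rows", "payload": {
  "targets": [
    {"tx": 0, "ty": 0.013, "tz": 0.027, "spin": 0, "gripper": 1},
    {"tx": 0, "ty": 0.024, "tz": 0.054, "spin": 0, "gripper": 1},
    {"tx": 0, "ty": 0.035, "tz": 0.082, "spin": 0, "gripper": 1},
    {"tx": 0, "ty": 0.044, "tz": 0.111, "spin": 0, "gripper": 1},
    {"tx": 0, "ty": 0.053, "tz": 0.139, "spin": 0, "gripper": 1},
    {"tx": 0, "ty": 0.06, "tz": 0.168, "spin": 0, "gripper": 1},
    {"tx": 0, "ty": 0.066, "tz": 0.197, "spin": 0, "gripper": 1},
    {"tx": 0, "ty": 0.072, "tz": 0.227, "spin": 0, "gripper": 1},
    {"tx": 0, "ty": 0.075, "tz": 0.256, "spin": 0, "gripper": 1},
    {"tx": 0, "ty": 0.078, "tz": 0.286, "spin": 0, "gripper": 1},
    {"tx": 0, "ty": 0.08, "tz": 0.316, "spin": 0, "gripper": 1},
    {"tx": 0, "ty": 0.081, "tz": 0.335, "spin": 0, "gripper": 1}
  ]
}}

```text
clock: 33.55
position: [575.9, -123.7, 70.5]
ee_rot: [0.039, 0.999, 0.001, 0.002]
contact_force: [2.3, 8.6, 2.8]
gripper_width: 10.2
```

```bash
python3 -c "
from h import *
s=read_state(); q=w2j(s['position'])[0]; print(q.round(1), s['contact_force'].round(1), s['gripper_width'])
im=get_image('scene'); overlay(im,[],'g7.png',(140,300,160,320),4.2)"
```

```text
[-90.1   2.7  70.5] [2.3 8.6 2.8] 10.151007082433226
```

View pics/g7.png

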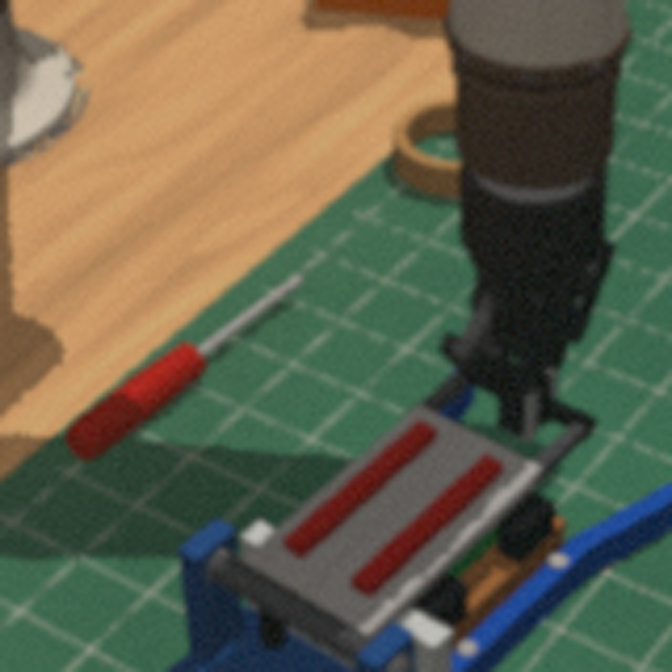

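Nearly level. Lower slowly until the stop shows in the force.

Call:
{"api": "play_rows", "payload": {
  "targets": [
    {"tx": 0, "ty": 0, "tz": 0.006, "spin": 0, "gripper": 1},
    {"tx": 0, "ty": 0, "tz": 0.012, "spin": 0, "gripper": 1},
    {"tx": 0, "ty": 0, "tz": 0.016, "spin": 0, "gripper": 1},
    {"tx": 0, "ty": 0, "tz": 0.016, "spin": 0, "gripper": 1}
  ]
}}

```text
clock: 34.1
position: [575.9, -123.6, 66.6]
ee_rot: [0.039, 0.999, 0.001, 0.001]
contact_force: [1.1, 11.0, 1.8]
gripper_width: 9.7
```

```bash
python3 -c "
from h import *
s=read_state(); q=w2j(s['position'])[0]; print(q.round(1), s['contact_force'].round(1), s['gripper_width'])"
```

```text
[-90.1   2.7  66.6] [ 1.1 11.   1.8] 9.685518682995252
```

Call:
{"api": "play_rows", "payload": {
  "targets": [
    {"tx": 0, "ty": 0, "tz": 0.005, "spin": 0, "gripper": 1},
    {"tx": 0, "ty": 0, "tz": 0.01, "spin": 0, "gripper": 1},
    {"tx": 0, "ty": 0, "tz": 0.014, "spin": 0, "gripper": 1},
    {"tx": 0, "ty": 0, "tz": 0.014, "spin": 0, "gripper": 1}
  ]
}}

```text
clock: 34.6
position: [575.8, -123.6, 63.7]
ee_rot: [0.038, 0.999, 0.001, 0.002]
contact_force: [-0.5, 11.3, 4.7]
gripper_width: 10.1
```

```bash
python3 -c "
from h import *
s=read_state(); q=w2j(s['position'])[0]; print(q.round(1), s['contact_force'].round(1), s['gripper_width'])"
```

```text
[-90.1   2.6  63.7] [-0.5 11.3  4.7] 10.087221772764057
```

Call:
{"api": "play_rows", "payload": {
  "targets": [
    {"tx": 0, "ty": 0, "tz": 0.005, "spin": 0, "gripper": 1},
    {"tx": 0, "ty": 0, "tz": 0.01, "spin": 0, "gripper": 1},
    {"tx": 0, "ty": 0, "tz": 0.014, "spin": 0, "gripper": 1},
    {"tx": 0, "ty": 0, "tz": 0.014, "spin": 0, "gripper": 1}
  ]
}}

```text
clock: 35.1
position: [576.0, -123.7, 63.4]
ee_rot: [0.038, 0.999, 0.001, 0.002]
contact_force: [-5.4, 12.7, 22.4]
gripper_width: 9.9
```

```bash
python3 -c "
from h import *
s=read_state(); q=w2j(s['position'])[0]; print(q.round(1), s['contact_force'].round(1), s['gripper_width'])
im=get_image('scene'); np.savez('s5.npz',**im); overlay(im,[],'g8.png',(160,300,200,350),4.5)"
```

```text
[-90.1   2.8  63.4] [-5.4 12.7 22.4] 9.889685292253224
```

View pics/g8.png

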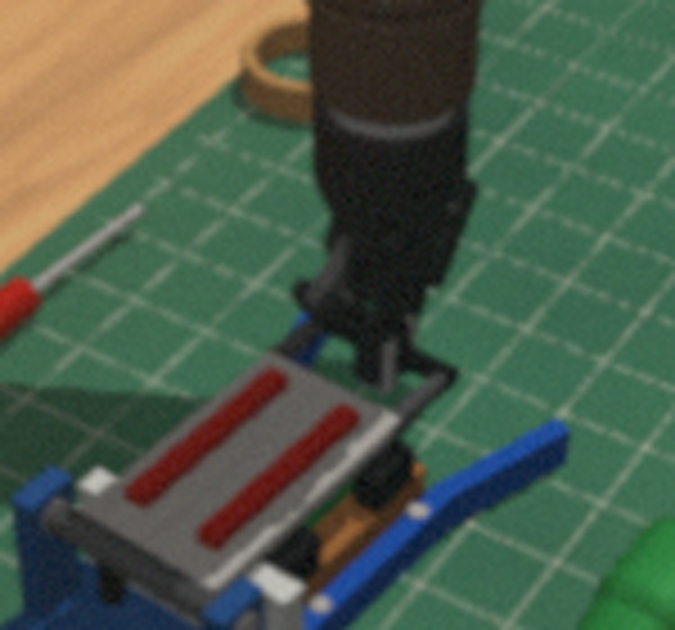

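At 22 N there is no further motion: the cover is on its stop. Ease off, open slightly, rise straight up.

Call:
{"api": "play_rows", "payload": {
  "targets": [
    {"tx": 0, "ty": -0.006, "tz": -0.006, "spin": 0, "gripper": 1},
    {"tx": 0, "ty": -0.006, "tz": -0.006, "spin": 0, "gripper": 0.3},
    {"tx": 0, "ty": -0.006, "tz": -0.006, "spin": 0, "gripper": 0.3},
    {"tx": 0, "ty": -0.006, "tz": -0.006, "spin": 0, "gripper": 0.3}
  ]
}}

```text
clock: 35.65
position: [573.9, -128.2, 60.4]
ee_rot: [0.039, 0.999, -0.0, -0.001]
contact_force: [0.3, -0.3, -0.6]
gripper_width: 29.8
```

```bash
python3 -c "
from h import *
s=read_state(); q=w2j(s['position'])[0]; print(q.round(1), s['contact_force'].round(1), s['gripper_width'])
im=get_image('scene'); overlay(im,[],'g9.png',(180,280,240,340),6)"
```

```text
[-85.4   1.   60.4] [ 0.3 -0.3 -0.6] 29.76336077824145
```

View pics/g9.png

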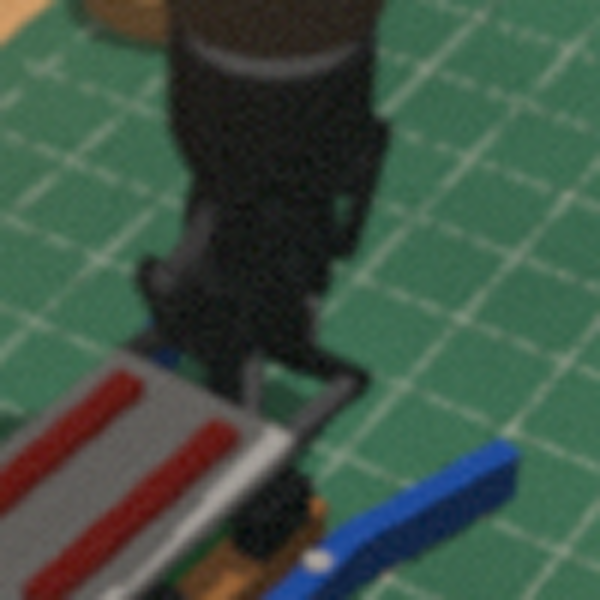

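Free of contact. Re-centre 4 mm and rise.

Call:
{"api": "play_rows", "payload": {
  "targets": [
    {"tx": 0, "ty": 0.016, "tz": 0, "spin": 0, "gripper": 0.3},
    {"tx": 0, "ty": 0.016, "tz": -0.05, "spin": 0, "gripper": 0.3},
    {"tx": 0, "ty": 0.016, "tz": -0.15, "spin": 0, "gripper": 0.3},
    {"tx": 0, "ty": 0.016, "tz": -0.35, "spin": 0, "gripper": 0.3},
    {"tx": 0.1, "ty": 0.25, "tz": -0.5, "spin": 0, "gripper": 0.3},
    {"tx": 0.2, "ty": 0.5, "tz": -0.5, "spin": 0, "gripper": 0.3},
    {"tx": 0.2, "ty": 0.75, "tz": -0.5, "spin": 0, "gripper": 0.3},
    {"tx": 0.2, "ty": 0.95, "tz": -0.5, "spin": 0, "gripper": 0.3},
    {"tx": 0.2, "ty": 0.95, "tz": -0.5, "spin": 0, "gripper": 0.3}
  ]
}}

```text
clock: 36.83
position: [543.5, 116.7, 187.2]
ee_rot: [0.036, 0.999, 0.001, 0.001]
contact_force: [0.0, -0.8, -0.2]
gripper_width: 29.9
```

```bash
python3 -c "
from h import *
plan(500,100,200)
im=get_image('scene'); np.savez('s6.npz',**im); overlay(im,[],'h1.png',(160,300,200,350),4.5)
im=get_image('top'); np.savez('t6.npz',**im); save(im,'h2.png',(130,250,270,430),4.5)"
```

```text
t=36.83 pos [543.5 116.7 187.2] jaw 85.9 -> t [ 0.168 -0.079 -0.052] spin 0.000 F [ 0.  -0.8 -0.2] w 29.9 j6 -2.15
```

View pics/h1.png

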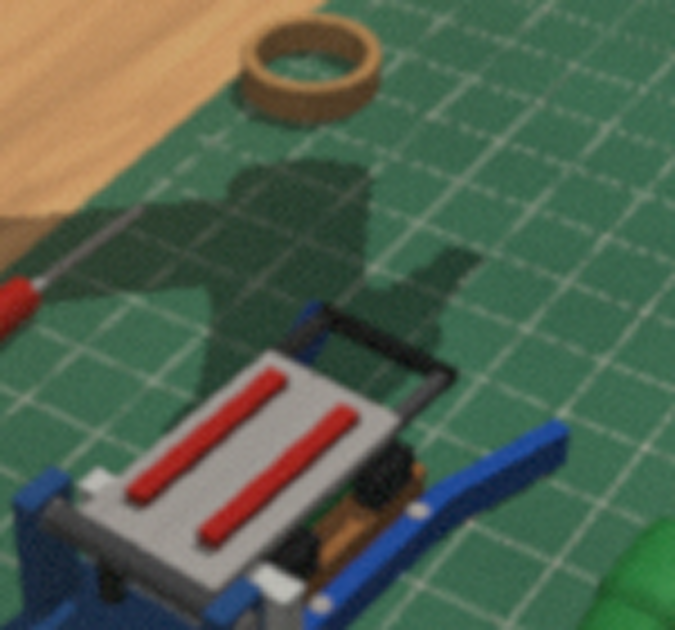

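View pics/h2.png

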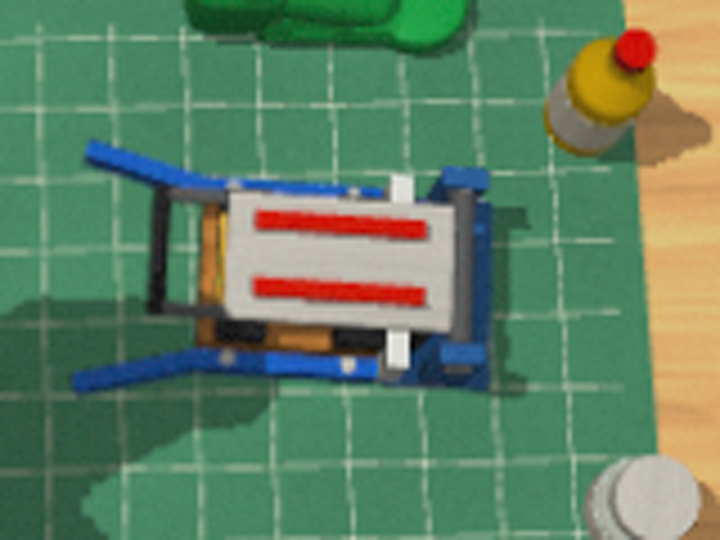

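```bash
python3 -c "
from h import *
for f,box in (('t6.npz',(130,250,270,430)),):
  im=dict(np.load(f)); C=cloud(im); J=w2j(C.reshape(-1,3)); 
  m=(J[:,0]>-35)&(J[:,0]<85)&(abs(J[:,1])<32)&(J[:,2]>55)&(J[:,2]<110)
  P=J[m]; A=np.c_[P[:,:2],np.ones(len(P))]; c=np.linalg.lstsq(A,P[:,2],rcond=None)[0]; print(f,len(P),c)
  m=(J[:,0]>-200)&(J[:,0]<100)&(J[:,1]>-200)&(J[:,1]<-110)&(J[:,2]<12); P=J[m];A=np.c_[P[:,:2],np.ones(len(P))]; print('bench',np.linalg.lstsq(A,P[:,2],rcond=None)[0])
a=dict(np.load('t4.npz')); b=dict(np.load('t6.npz'))
s=dict(np.load('s5.npz')); t=dict(np.load('s6.npz'))
"
cat > /tmp/x.py <<'E'
E
python3 - <<'E'
from h import *
b=dict(np.load('t6.npz'))
P=at_z(b,uvc([(160,188),(157,312)],(270,130),4.5),70); print('bar at z=70',w2j(P).round(1))
t0=dict(np.load('t0.npz'))
d=cv2.absdiff(t0['frame'],b['frame']).max(2); cv2.imwrite('pics/diff.png',d)
save(b,'full.png',scale=1.4)
E
```

```text
t6.npz 883 [ 2.82980929e-03 -3.40175284e-03  7.79495918e+01]
bench [ 0.00197043 -0.00364183  0.43238694]
bar at z=70 [[-89.6  42.8  70. ]
 [-87.9 -39.3  70. ]]
```

View pics/full.png

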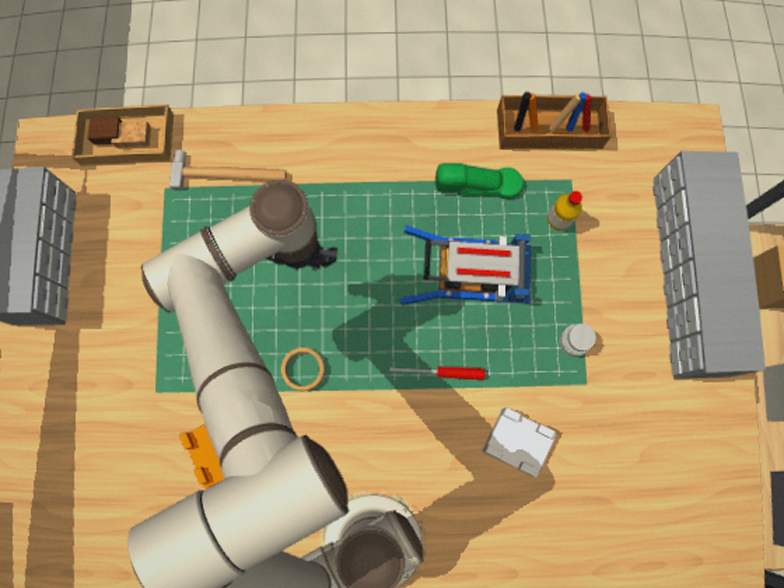

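The cover plane is level within 0.001 rad of the bench and the bystanders are in place, except the spool, which the wrist hides in this view. One last full scene check.

```bash
python3 -c "
from h import *
im=dict(np.load('s6.npz')); save(im,'full2.png',scale=1.4)"
```

```text
(no output)
```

View pics/full2.png

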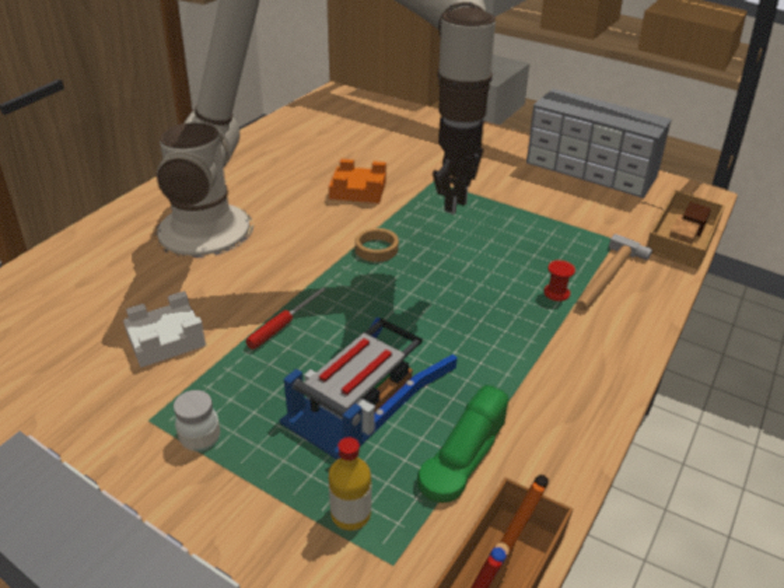

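The spool is still at (560,280) and every bystander matches the first picture. The arm is clear, so I'm handing in.

```bash
python3 -c "
from h import *
print(job_done())"
```

```text
the job is handed in; nothing more can be done
None
```

The press is loaded and closed, and I handed the job in at about 37 s of the 72 s allowed; no verdict was reported.

- **Bed:** I dragged it in by a rear rib and pressed it home at the middle of its rear face. The force rose to 25 N with no further motion.
- **Board and die:** Each was lowered into the channel, slid against the back stop until the force rose to about 13 N, and released. After each release the pictures showed it flat and square in the channel. With the cover down they are almost hidden, so I could not measure them again.
- **Cover:** I swung it down by the handle at about 0.3 rad/s over the last stretch, until the force reached 22 N with no further motion, and let go. In the depth image its plate is level with the bench to about 0.001 rad.
- **Bystanders:** In the last pictures they all stand where they started. The arm was clear, with no contact force.

**Disagreements:**
- The top camera and the arm differed by about 2–3 mm sideways, and my first estimate of the jig was about 1.7 mm off along its x axis. Final seating therefore relied on contact force.
- The cover depth image read about 3 mm higher than nominal. The stop showed about 3 mm lower at the handle than I had predicted.

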